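# Restock the spice caddy and hang it up

## Robot

A 6-joint arm with a two-finger parallel gripper is mounted at the origin on a cart in front of the work surface, level with it; the furniture and walls round the work are solid. World frame = base frame: x ahead of the robot, y to its left, z up, the work surface at z = 0. Lengths are in m, angles in degrees, forces in N, time in s.
With the tool pointing down it reaches from about 0.3 to 0.75 m from the base axis. Payload 8.5 kg.
Tool frame: the origin (TCP) lies on the centre line of the jaws, within the pads' length; the fingertips stand 19 mm ahead of it and the grasp point (between the pads) is the TCP; z points along the fingers, x is the direction in which the jaws open and shut, and the axes are right-handed (so a half turn about z gives the same grasp; the last joint's range is limited). The gripper opens to 85 mm and grips with 20 to 120 N. Pads are 22 mm wide; open, the fingers measure 114 mm over their backs; the gripper's body (76 mm by 85 mm) begins 54 mm behind the grasp point. The pads swing forward as they close: fully open they stand 13 mm farther back than shut.
Start: joints at [-77.08, 21.807, 74.336, -0, 83.858, -12.336], TCP at [0.235, -0.497, 0.25] pointing down, gripper open.
Joint ranges: [-178.18, 178.18], [-50.72, 133.34], [12.68, 142.11], [-81.47, 261.47], [9.98, 163.14], [-165.26, 165.26]. Speed limits (degrees/s): [136.94, 136.94, 180, 180, 180, 180].

## Interface

Orientations are given as a 3x3 rotation matrix whose columns are the frame's x, y, z axes.
In Python, from rig import env, cams, order gives the robot as it stands.
- The arm moves only by the tool step_arm, never from a script. Its argument "steps" is a list of rows, each an object with "xyz": the shift along the tool's x, y, z normalised to -1 to 1, where 1 is 0.04 m, a list of three; "turn": the turn, a rotation vector about the tool's x, y, z normalised to -1 to 1, where 1 is 0.08 rad, a list of three; "gripper": the gripper command: -1 is shut, 1 is fully open, values between are in proportion. A call has 1 to 20 rows; each row shifts and turns the commanded pose from where the row before left it, along the tool's axes as they then stand; what a row does not reach is not made up. A row lasts 1/12 s, in which the tool goes at most 41.7 mm and 7.16 degrees, less where a joint would pass 70% of its speed; a pose out of reach is approached as far as the arm can. A call with a number of a shift or a turn outside -1 to 1 is refused whole. A call with a gripper value outside its range is refused whole. The fingers move at their own pace and stop on an object; "squeeze" is the grip in N (left out, the last holds). Time passes only in rows, so rows that do not move let the fingers close. It gives the time, the measured TCP pose, the force and the opening at its end, in the units of the state.
- env.observe(): the state, without advancing time (a new reading comes with each control period).
- cams.get_image(name): name is "scene" or "side" or "wrist"; returns (picture, depth): 384x512x3 uint8, red, green, blue; 384x512 float32, m along the optical axis (not along the pixel's ray), 0 where there is no reading.
- cams.camera_info(name): a dict with "fx", "fy", "cx", "cy" (pixels), "extrinsics" (4x4, takes a point from camera to world coordinates). Camera axes: x right, y down, z forward; pixel columns grow to the right and rows downward; lengths in m; the calibration is good to about 2 mm. A picture is of the moment at which its call begins: read the wrist's pose just before it. camera_info takes no time and is no camera call; for the wrist camera it gives the pose at the moment of the call.
- order.close_job(): hands the job in, once; it reports no verdict.
The state is a dict: "time_s": time; "q": joint angles; "qvel": joint speeds; "joint_efforts": joint torques, N m; "position": TCP position; "tool_rot": TCP orientation; "ft_force": force on the tool from outside, world axes, zero at the start; "wrist_torque": the same for the moment, N m; "grip_width": finger opening in m.
Only numpy, scipy, OpenCV 4.12 (cv2) and the standard library are available. Lean on these libraries where they do the work, as an engineer would, in place of code of your own. Each camera call takes 0.05 s, during which the arm holds its last target. There are 200 camera calls.

## Task

Restock the spice caddy: move the grey-topped shakers, which need refilling, from the caddy into the holes of the wooden refill block, and stand every red-capped spice jar from the worktop in a hole of the caddy, fully down. Once everything is in its hole, swing the folded bail handle of the caddy upright and hang the caddy by it on the double-pronged hook of the stand, so that it hangs free and still. Never tip the caddy over, and leave the lemon, the ramekin and the mug where they are.

Things in the scene. Friction and masses are not known exactly. Their poses are not given: they have to be found in the camera images.
- caddy: Spice caddy, loose, 0.3-0.45 kg empty: bamboo floor 186 (x) x 150 (y) x 6 mm and above it a bamboo plate of that outline, top face 50 mm up, with four 48 mm through holes at x +-38, y +-38 mm; jars stand on the floor, 6 mm up. Dark steel straps 22 mm wide at x +-95 mm rise to 133 mm. Origin: centre of the underside, z up. A swing bail folds to its -y side.
- bail (a joint): Swing bail of 6 mm wire, pivots at x +-100, z 120 mm of the caddy, axis along caddy x. 0: folded level, bar at caddy y -80, z 120 mm, free space beneath, framing the two -y holes; 1.57 upright; 3.14 over to +y. Stays where left (0.05 N m friction); a fingertip under the bar lifts it with 1 to 1.5 N. Free to swing under the caddy's weight.
- bail_grip (a point): Middle of the bail's bar, centre of its dark wooden grip sleeve (12 mm thick, 30 mm long along the bar); 80 mm from the pivot axis, so 200 mm above the caddy's underside when upright. The straight bar is 6 mm wire either side of the sleeve, to 82 mm from the middle. The bar runs along this point's (and the caddy's) x axis.
- seat_0 (a point): Centre of the caddy floor under the hole at x -38, y -38 mm of the caddy: where the underside of a jar comes to stand.
- seat_1 (a point): The same under the hole at x +38, y -38 mm.
- seat_2 (a point): The same under the hole at x -38, y +38 mm.
- seat_3 (a point): The same under the hole at x +38, y +38 mm.
- hook_stand: Fixed stand: bamboo foot 150 (x) x 210 (y) x 12 mm, y -50 to +160; dark 16 mm post at y +122 mm; from its top two 7 mm rods at x +-27 mm (47 mm free between them) run level at 256 mm height towards -y and end in an upward open V hook, tips at y -24 mm, 259 mm high. Origin: on the worktop straight below the hook seat, z up.
- hook_seat (a point): Where the middle of the bail's bar rests when hung: midway between the prongs in the bottom of the V, 235 mm above the worktop. The bar then lies along the stand's x axis (either way round), the grip sleeve between the prongs, the caddy's underside about 35 mm above the worktop. The V's mouth is 40 mm wide along y at the tips.
- refill_block: Fixed wooden block 160 (x) x 78 (y) x 45 mm with two blind round holes of 48 mm, 35 mm deep, at x = +-38 mm. Origin: centre of the underside.
- block_seat_0 (a point): Centre of the bottom of the block's hole at x -38 mm, 10 mm above the worktop: where a shaker's underside comes to stand.
- block_seat_1 (a point): The same in the hole at x +38 mm.
- jar_a: Spice jar of glass with a red cap, 106 mm tall; body 42 mm across, cap 45 mm across from 85 to 106 mm. About 80 g. Stands on the worktop at first. Origin: centre of the underside, z up. May be absent.
- jar_b: Spice jar of glass with a red cap, 106 mm tall; body 42 mm across, cap 45 mm across from 85 to 106 mm. About 80 g. Stands on the worktop at first. Origin: centre of the underside, z up. May be absent.
- jar_c: Spice jar of glass with a red cap, 106 mm tall; body 42 mm across, cap 45 mm across from 85 to 106 mm. About 80 g. Stands on the worktop at first. Origin: centre of the underside, z up. May be absent.
- jar_d: Spice jar of glass with a red cap, 106 mm tall; body 42 mm across, cap 45 mm across from 85 to 106 mm. About 80 g. Stands on the worktop at first. Origin: centre of the underside, z up. May be absent.
- shaker_1: Shaker with a rounded grey perforated top, 90 mm tall; body 44 mm across up to about 70 mm, top 34 mm across. About 60 g. Stands in a hole of the caddy at first. Origin: centre of the underside, z up. May be absent.
- shaker_2: Shaker with a rounded grey perforated top, 90 mm tall; body 44 mm across up to about 70 mm, top 34 mm across. About 60 g. Stands in a hole of the caddy at first. Origin: centre of the underside, z up. May be absent.
- lemon: Bystander: yellow lemon, 71 x 53 x 51 mm, lying on the worktop near its front edge. Origin: middle of its underside.
- ramekin: Bystander: white fluted ramekin, 78 mm across, 42 mm tall. Origin: centre of the underside.
- mug: Bystander: small white mug, 82 x 58 x 50 mm. Origin: middle of the underside.
Mind the look-alikes: they are no part of the job. What is shaped like the shaker_2 but turquoise is not meant.

How it is judged (in metres and radians):
On the way, in this order (a step that is already met when the one before it is completed fails the run):
1. every shaker present stands in the refill block and every jar present is fully down in a hole of the standing caddy ((distance between jar_a and seat_0 below 0.012 m or distance between jar_a and seat_1 below 0.012 m or distance between jar_a and seat_2 below 0.012 m or distance between jar_a and seat_3 below 0.012 m) and (distance between jar_b and seat_0 below 0.012 m or distance between jar_b and seat_1 below 0.012 m or distance between jar_b and seat_2 below 0.012 m or distance between jar_b and seat_3 below 0.012 m) and (distance between jar_c and seat_0 below 0.012 m or distance between jar_c and seat_1 below 0.012 m or distance between jar_c and seat_2 below 0.012 m or distance between jar_c and seat_3 below 0.012 m) and (distance between jar_d and seat_0 below 0.012 m or distance between jar_d and seat_1 below 0.012 m or distance between jar_d and seat_2 below 0.012 m or distance between jar_d and seat_3 below 0.012 m) and (distance between shaker_1 and block_seat_0 below 0.012 m or distance between shaker_1 and block_seat_1 below 0.012 m) and (distance between shaker_2 and block_seat_0 below 0.012 m or distance between shaker_2 and block_seat_1 below 0.012 m) and height (world z) of caddy below 0.01 m), for 0.2 s.
2. the bail is swung upright (value of joint bail between 1.3 and 1.85 rad), for 0.2 s.
At the end, for the whole second after the job is handed in: Shakers stand in block holes, jars in caddy holes (underside within 12 mm of a seat); the caddy hangs by its bail on the hook (bail grip within 20 mm of the seat, at most 8 mm above it), more than 18 mm off the worktop, tilted under 0.3 rad, still ((distance between jar_a and seat_0 below 0.012 m or distance between jar_a and seat_1 below 0.012 m or distance between jar_a and seat_2 below 0.012 m or distance between jar_a and seat_3 below 0.012 m) and (distance between jar_b and seat_0 below 0.012 m or distance between jar_b and seat_1 below 0.012 m or distance between jar_b and seat_2 below 0.012 m or distance between jar_b and seat_3 below 0.012 m) and (distance between jar_c and seat_0 below 0.012 m or distance between jar_c and seat_1 below 0.012 m or distance between jar_c and seat_2 below 0.012 m or distance between jar_c and seat_3 below 0.012 m) and (distance between jar_d and seat_0 below 0.012 m or distance between jar_d and seat_1 below 0.012 m or distance between jar_d and seat_2 below 0.012 m or distance between jar_d and seat_3 below 0.012 m) and (distance between shaker_1 and block_seat_0 below 0.012 m or distance between shaker_1 and block_seat_1 below 0.012 m) and (distance between shaker_2 and block_seat_0 below 0.012 m or distance between shaker_2 and block_seat_1 below 0.012 m) and distance between bail_grip and hook_seat below 0.02 m and z of bail_grip in the frame of hook_seat below 0.008 m and height (world z) of caddy above 0.018 m and angle between caddy's own z axis and vertical below 0.3 rad and linear speed of caddy below 0.07 m/s and angular speed of caddy below 0.5 rad/s); the robot touches nothing.
It fails at once if the caddy is tipped by more than 0.6 rad (angle between caddy's own z axis and vertical above 0.6 rad).
It fails at once if the lemon is moved by more than 40 mm (distance of lemon from where it was at the start of the episode above 0.04 m).
It fails at once if the ramekin is moved by more than 40 mm (distance of ramekin from where it was at the start of the episode above 0.04 m).
It fails at once if the mug is moved by more than 40 mm (distance of mug from where it was at the start of the episode above 0.04 m).
Of jar_a, jar_b, jar_c, jar_d only 3 to 4 are there at a start; the rules pass over those that are not, and their reading is None.
Of shaker_1, shaker_2 only 1 to 2 are there at a start; the rules pass over those that are not, and their reading is None.
At some moment in a run one of caddy may be knocked a few centimetres aside while the robot is not near it.
It also fails if it takes over 208 s, if anything falls off the work surface, if the arm or the gripper's body presses on something with over 40 N, if the wrist force passes 120 N, or if a joint passes its speed limit or range.

## Working session

There is one attempt and no reset: what is moved stays moved. The work goes in short steps, Python scripts to look and compute and a tool call to move; the robot and the scene stay as the last step left them, time stands still between calls to the robot, and variables do not carry over. Pictures are saved under pics/ and viewed, about 12 in all and at most 16, crops included, and the job is handed in when it is done.

Besides the shell and the picture viewer there is one more tool, called by a JSON object that holds its "fn" and its "kwargs", one argument or row to a line. step_arm: Moves the arm, as the interface text tells. Scaled input: -1 to 1 covers 0.04 m each way for a shift and 0.08 rad each way for a turn. Its arguments: {"type":"object","properties":{"steps":{"type":"array"},"squeeze":{"type":"number"}},"required":["steps"]}

```bash
mkdir -p pics; ls; cat > h.py <<'E'
import numpy as np,cv2
from rig import env,cams,order
def snap(n,f):
    im,d=cams.get_image(n); K=cams.camera_info(n)
    np.savez('pics/'+f+'.npz',im=im,d=d,K=np.array([K['fx'],K['fy'],K['cx'],K['cy']]),T=np.array(K['extrinsics']))
    cv2.imwrite('pics/'+f+'.png',im[:,:,::-1]); return im,d
def load(f):
    z=np.load('pics/'+f+'.npz'); return z['im'],z['d'],z['K'],z['T']
def cloud(f):
    im,d,K,T=load(f); v,u=np.indices(d.shape)
    P=np.stack([(u-K[2])/K[0]*d,(v-K[3])/K[1]*d,d,np.ones_like(d)],-1)@T.T
    P=P[...,:3]; P[d==0]=np.nan; return im,P
def ray(f,u,v,z):
    im,d,K,T=load(f); r=T[:3,:3]@np.array([(u-K[2])/K[0],(v-K[3])/K[1],1]); o=T[:3,3]
    return o+r*(z-o[2])/r[2]
E
python3 - <<'E'
from h import *
for n in('scene','side','wrist'): snap(n,n+'0')
a=[cv2.imread(f'pics/{n}0.png') for n in('scene','side')]
for n in('scene','side'):
    k=cams.camera_info(n); print(n,k['fx'],np.round(k['extrinsics'],3).tolist())
for n in('scene','side'): cv2.imwrite(f'pics/{n}0b.png',cv2.resize(cv2.imread(f'pics/{n}0.png'),(800,600)))
s=env.observe(); print(s['tool_rot'],s['position'],s['grip_width'])
E
```

```text
pics
scene 456.86032609383716 [[0.681, -0.348, 0.645, -0.429], [-0.732, -0.301, 0.611, -0.901], [-0.019, -0.888, -0.46, 0.798], [0.0, 0.0, 0.0, 1.0]]
side 442.5450868476794 [[-0.863, -0.157, 0.48, -0.279], [-0.504, 0.312, -0.805, 1.164], [-0.023, -0.937, -0.348, 0.701], [0.0, 0.0, 0.0, 1.0]]
[[ 4.26689367e-01 -9.04398218e-01 -2.19123917e-04]
 [-9.04397638e-01 -4.26689349e-01  1.05439504e-03]
 [-1.04709084e-03 -2.51724000e-04 -9.99999420e-01]] [ 0.23463193 -0.49723218  0.24986477] 0.08555561515837289
```

View pics/scene0b.png

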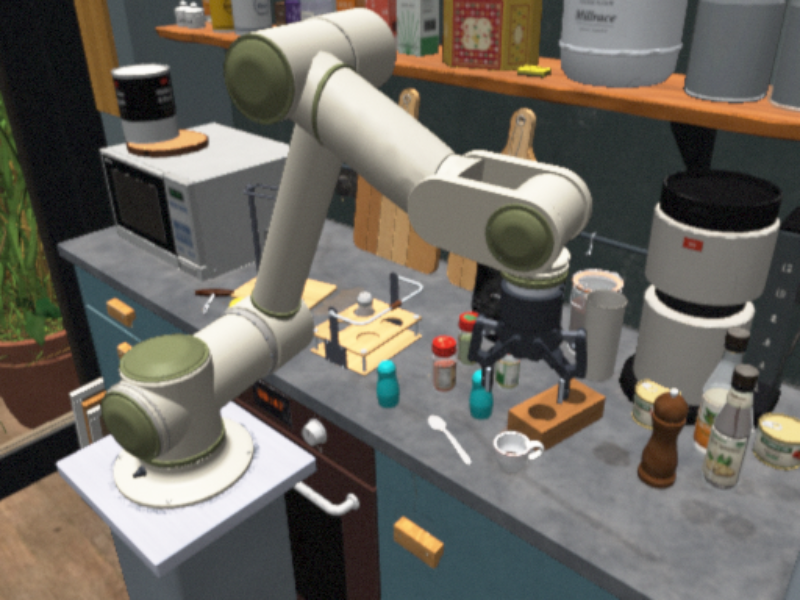

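View pics/side0b.png

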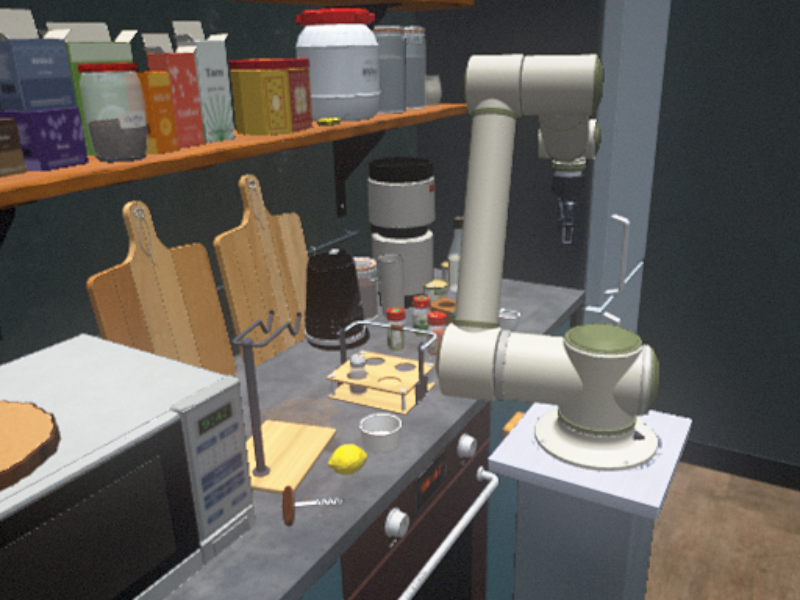

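The scene view shows the caddy (370,330 of 800x600) with a grey-topped shaker (365,300), red caps near (443,345), (468,322) and one behind the gripper, turquoise look-alikes at (387,385) and (481,395), the block at (555,410) and the mug at (515,447). The side view shows the hook stand (270,400), lemon and ramekin.

```bash
python3 - <<'E'
from h import *
for f in('scene0','side0','wrist0'):
    im,P=cloud(f); hsv=cv2.cvtColor(im,cv2.COLOR_RGB2HSV); H,S,V=[hsv[...,i].astype(int) for i in range(3)]
    x,y,z=P[...,0],P[...,1],P[...,2]
    ok=(z>0.012)&(z<0.3)&(x>0.2)&(x<0.85)&(abs(y)<0.75)
    for n,m in dict(red=((H<6)|(H>174))&(S>150)&(V>80),turq=(H>80)&(H<100)&(S>120),yel=(H>22)&(H<32)&(S>170),wood=(H>8)&(H<24)&(S>80),grey=(S<40)&(V>90)).items():
        k,l,st,c=cv2.connectedComponentsWithStats((m&ok).astype(np.uint8))
        for i in range(1,k):
            if st[i,4]>25:
                q=P[l==i]; print(f,n,c[i].round(),st[i,4],'lo',np.nanpercentile(q,3,0).round(3),'hi',np.nanpercentile(q,97,0).round(3))
cv2.imwrite('pics/wrist0b.png',cv2.resize(cv2.imread('pics/wrist0.png'),(800,600)))
E
```

```text
scene0 red [298. 207.] 67 lo [ 0.519 -0.194  0.09 ] hi [ 0.538 -0.159  0.107]
scene0 red [284. 221.] 146 lo [ 0.417 -0.218  0.092] hi [ 0.457 -0.18   0.108]
scene0 turq [247. 245.] 329 lo [ 0.317 -0.168  0.016] hi [ 0.345 -0.138  0.088]
scene0 turq [307. 254.] 298 lo [ 0.208 -0.449  0.014] hi [ 0.425 -0.283  0.246]
scene0 wood [118.  95.] 117 lo [0.46  0.724 0.271] hi [0.58  0.748 0.286]
scene0 wood [249. 147.] 1672 lo [0.787 0.131 0.017] hi [0.817 0.406 0.169]
scene0 wood [296. 173.] 330 lo [ 0.661 -0.101  0.014] hi [0.803 0.081 0.139]
scene0 wood [197. 189.] 45 lo [ 0.256 -0.034  0.012] hi [0.522 0.292 0.247]
scene0 wood [134. 186.] 34 lo [0.341 0.434 0.013] hi [0.378 0.475 0.021]
scene0 wood [241. 209.] 555 lo [ 0.366 -0.056  0.044] hi [0.549 0.097 0.121]
scene0 wood [207. 212.] 86 lo [0.36  0.03  0.046] hi [0.41 0.1  0.07]
scene0 wood [476. 244.] 30 lo [ 0.512 -0.694  0.198] hi [ 0.521 -0.674  0.21 ]
scene0 wood [355. 264.] 1471 lo [ 0.405 -0.462  0.015] hi [ 0.559 -0.366  0.047]
scene0 wood [424. 279.] 1189 lo [ 0.454 -0.626  0.015] hi [ 0.61  -0.519  0.157]
scene0 wood [497. 27
[... 3543 characters left out ...]
3.] 2044 lo [ 0.452 -0.614  0.013] hi [ 0.468 -0.576  0.114]
wrist0 wood [231.  47.] 601 lo [ 0.332 -0.428  0.014] hi [ 0.36  -0.4    0.017]
wrist0 wood [173. 260.] 50 lo [ 0.206 -0.463  0.245] hi [ 0.225 -0.453  0.253]
wrist0 wood [337. 273.] 127 lo [ 0.242 -0.54   0.245] hi [ 0.262 -0.531  0.272]
wrist0 grey [130.  11.] 120 lo [ 0.326 -0.308  0.012] hi [ 0.337 -0.283  0.014]
wrist0 grey [501.  15.] 252 lo [ 0.501 -0.689  0.013] hi [ 0.508 -0.661  0.036]
wrist0 grey [232.  38.] 2101 lo [ 0.319 -0.447  0.016] hi [ 0.376 -0.389  0.051]
wrist0 grey [145. 270.] 435 lo [ 0.221 -0.454  0.251] hi [ 0.225 -0.448  0.284]
wrist0 grey [363. 270.] 426 lo [ 0.26  -0.536  0.252] hi [ 0.265 -0.532  0.285]
```

View pics/wrist0b.png

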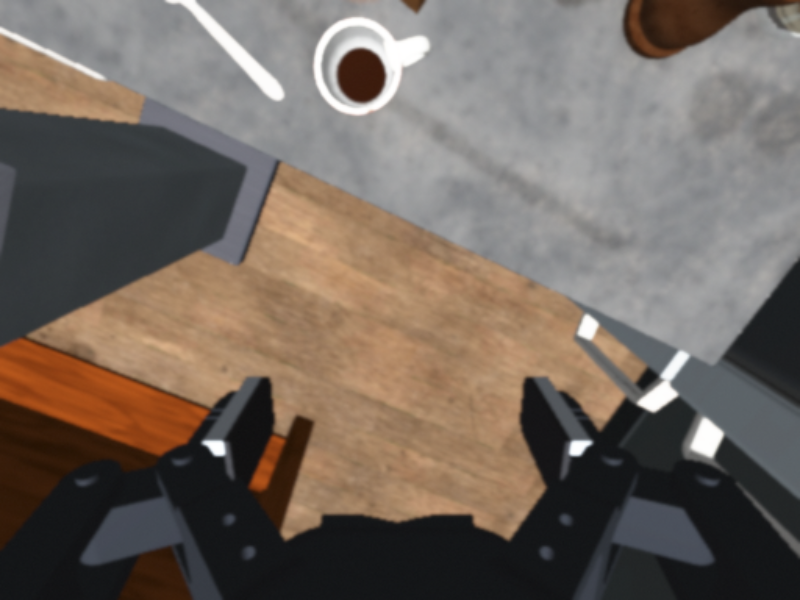

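{"fn": "step_arm", "kwargs": {
  "steps": [
    {"xyz":[0,0,-0.7],"turn":[0,0,0.92],"gripper":1},
    {"xyz":[0,0,-0.7],"turn":[0,0,0.92],"gripper":1},
    {"xyz":[0,0,-0.7],"turn":[0,0,0.92],"gripper":1},
    {"xyz":[0,0,-0.7],"turn":[0,0,0.92],"gripper":1},
    {"xyz":[0,0,-0.7],"turn":[0,0,0.92],"gripper":1},
    {"xyz":[0,0,-0.7],"turn":[0,0,0.92],"gripper":1},
    {"xyz":[-0.9,-0.4,0],"turn":[0,0,0],"gripper":1},
    {"xyz":[-0.9,-0.4,0],"turn":[0,0,0],"gripper":1},
    {"xyz":[-0.9,-0.4,0],"turn":[0,0,0],"gripper":1},
    {"xyz":[-0.9,-0.4,0],"turn":[0,0,0],"gripper":1},
    {"xyz":[-0.9,-0.4,0],"turn":[0,0,0],"gripper":1},
    {"xyz":[-0.9,-0.4,0],"turn":[0,0,0],"gripper":1},
    {"xyz":[-0.9,-0.4,0],"turn":[0,0,0],"gripper":1},
    {"xyz":[-0.9,-0.4,0],"turn":[0,0,0],"gripper":1},
    {"xyz":[-0.9,-0.4,0],"turn":[0,0,0],"gripper":1},
    {"xyz":[-0.9,-0.4,0],"turn":[0,0,0],"gripper":1},
    {"xyz":[0,0,0],"turn":[0,0,0],"gripper":1}
  ]
}}

```text
time_s: 1.57
position: [0.3962, -0.1322, 0.4187]
tool_rot: [[0.007, -1.0, 0.001], [-1.0, -0.007, 0.001], [-0.001, -0.001, -1.0]]
ft_force: [-0.2, -0.0, 0.3]
grip_width: 0.0851
```

```bash
python3 - <<'E'
from h import *
s=env.observe(); print(s['position'],s['tool_rot'].round(4) if hasattr(s['tool_rot'],'round') else s['tool_rot'],s['q'],s['time_s'])
snap('wrist','w1');im,d,K,T=load('w1');print(K,T.round(3))
cv2.imwrite('pics/w1b.png',cv2.resize(im[:,:,::-1],(800,600)))
E
```

```text
[ 0.39618164 -0.13215935  0.41872106] [[ 0.0065 -1.      0.0013]
 [-1.     -0.0065  0.0011]
 [-0.0011 -0.0013 -1.    ]] [-3.48431049e+01  3.74160572e+00  7.12799963e+01  9.57690742e-02
  1.04952082e+02  5.48088743e+01] 1.5667
[275.25917826 275.25917826 253.81141733 188.44571626] [[ 0.005 -0.95  -0.313  0.475]
 [-1.    -0.005 -0.001 -0.134]
 [-0.     0.313 -0.95   0.543]
 [ 0.     0.     0.     1.   ]]
```

View pics/w1b.png

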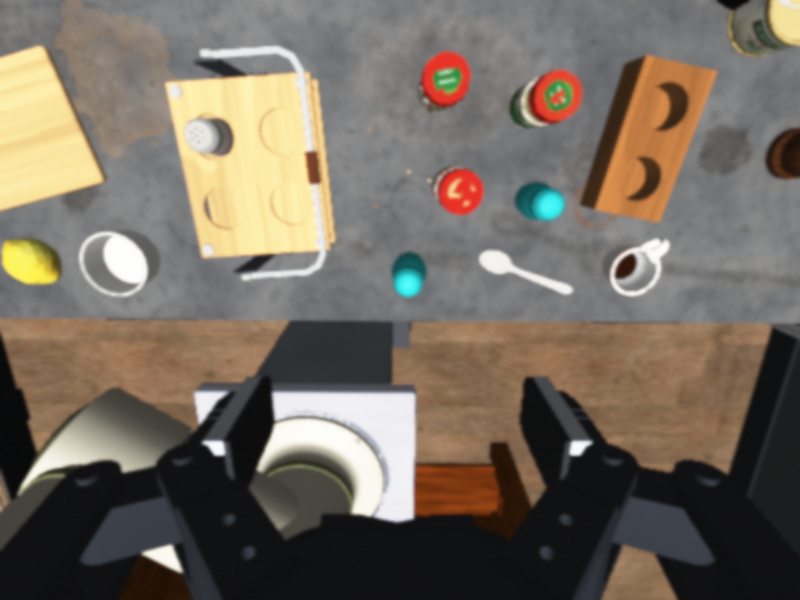

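The wrist view clearly shows everything: one shaker (205,135) in the caddy's far-left hole, three red caps (445,78), (555,97), (460,190), turquoise look-alikes (545,203) and (408,280), block (650,140), folded bail on the right (-y), with grip at (313,167).

```bash
cat >> h.py <<'E'
def rect(pts,L):
    (c,s,a)=cv2.minAreaRect(pts.astype(np.float32)*1000)
    b=cv2.boxPoints((c,s,a)); e=b[1]-b[0]; e2=b[2]-b[1]
    if np.linalg.norm(e2)>np.linalg.norm(e): e=e2
    yaw=np.degrees(np.arctan2(e[1],e[0])); yaw=(yaw+90)%180-90
    return np.array(c)/1000,sorted(s),yaw
def big(m):
    k,l,st,c=cv2.connectedComponentsWithStats(m.astype(np.uint8)); i=1+np.argmax(st[1:,4]); return l==i
def measure(f):
    im,P=cloud(f); hsv=cv2.cvtColor(im,cv2.COLOR_RGB2HSV); H,S,V=[hsv[...,i].astype(int) for i in range(3)]
    x,y,z=P[...,0],P[...,1],P[...,2]; out={}
    red=((H<6)|(H>174))&(S>120)&(V>80)&(z>.04)&(z<.2)
    k,l,st,c=cv2.connectedComponentsWithStats(cv2.morphologyEx(red.astype(np.uint8),cv2.MORPH_CLOSE,np.ones((5,5))))
    for i in range(1,k):
        if st[i,4]>60:
            m=(l==i); zt=np.nanpercentile(z[m],90); q=P[m&(z>zt-.008)]
            (cx,cy),r=cv2.minEnclosingCircle((q[:,:2]*1000).astype(np.float32)); print('cap',c[i].round(),cx.__round__(1),cy.__round__(1),'r',round(r,1),'z',zt.round(4), 'mean',q.mean(0).round(4))
    wood=(H>5)&(H<28)&(S>60)
    for n,m in dict(plate=wood&(abs(z-.05)<.006)&(y>-.2)&(y<.25),block=wood&(abs(z-.045)<.006)&(y<-.25)&(x<.62)).items():
        if m.sum()<200: continue
        m=cv2.morphologyEx(m.astype(np.uint8),cv2.MORPH_OPEN,np.ones((3,3)))>0
        m=big(cv2.dilate(m.astype(np.uint8),np.ones((5,5)))>0)&m&(abs(x)<1)
        c,s,a=rect(P[m][:,:2],0); print(n,c.round(4),np.round(s,1),'yaw',round(a,2),'z',np.nanmedian(z[m]).round(4))
        out[n]=(c,a)
    return out
E
python3 - <<'E'
from h import *
o=measure('w1')
def R(a): a=np.radians(a); return np.array([[np.cos(a),-np.sin(a)],[np.sin(a),np.cos(a)]])
c,a=o['plate']
for sx,sy in((-1,-1),(1,-1),(-1,1),(1,1)): print('seat',(c+R(a)@[.038*sx,.038*sy]).round(4))
c,a=o['block']
for sx in(-1,1): print('bseat',(c+R(a)@[.038*sx,0]).round(4))
# holes check: dark/other pixels; shaker, turquoise, bail grip
im,P=cloud('w1');z=P[...,2]
for n,(u0,v0,u1,v1),lo,hi in (('shaker',(118,70,150,105),.085,.12),('bailgrip',(192,93,208,120),.11,.14),('turqC',(330,115,362,143),.06,.12)):
    q=P[v0:v1,u0:u1].reshape(-1,3); q=q[(q[:,2]>lo)&(q[:,2]<hi)]; print(n,len(q),q.mean(0).round(4),q.min(0).round(3),q.max(0).round(3))
E
```

```text
cap [284.  50.] 540.5 -178.1 r 22.0 z 0.1075 mean [ 0.5412 -0.1771  0.1063]
cap [354.  62.] 526.6 -281.8 r 22.3 z 0.1073 mean [ 0.5257 -0.2796  0.1059]
cap [295. 122.] 438.7 -197.1 r 21.8 z 0.1077 mean [ 0.439  -0.1974  0.1064]
plate [0.4559 0.0264] [150.9 188.3] yaw 4.06 z 0.0501
block [ 0.4869 -0.4122] [ 80.1 160.4] yaw -10.75 z 0.0452
seat [ 0.4207 -0.0142]
seat [ 0.4965 -0.0088]
seat [0.4153 0.0616]
seat [0.4912 0.067 ]
bseat [ 0.4495 -0.4051]
bseat [ 0.5242 -0.4193]
shaker 369 [0.491  0.0602 0.0917] [0.475 0.047 0.085] [0.507 0.077 0.097]
bailgrip 196 [ 0.4629 -0.0544  0.1245] [ 0.445 -0.06   0.119] [ 0.481 -0.048  0.128]
turqC 390 [ 0.4257 -0.2902  0.0832] [ 0.408 -0.31   0.06 ] [ 0.441 -0.277  0.091]
```

{"fn": "step_arm", "kwargs": {
  "squeeze": 30,
  "steps": [
    {"xyz":[-0.98,-0.48,0],"turn":[0,0,0],"gripper":1},
    {"xyz":[-0.98,-0.48,0],"turn":[0,0,0],"gripper":1},
    {"xyz":[-0.98,-0.48,0],"turn":[0,0,0],"gripper":1},
    {"xyz":[-0.98,-0.48,0],"turn":[0,0,0],"gripper":1},
    {"xyz":[-0.98,-0.48,0],"turn":[0,0,0],"gripper":1},
    {"xyz":[0,0,0.95],"turn":[0,0,0],"gripper":1},
    {"xyz":[0,0,0.95],"turn":[0,0,0],"gripper":1},
    {"xyz":[0,0,0.95],"turn":[0,0,0],"gripper":1},
    {"xyz":[0,0,0.95],"turn":[0,0,0],"gripper":1},
    {"xyz":[0,0,0.95],"turn":[0,0,0],"gripper":1},
    {"xyz":[0,0,0.95],"turn":[0,0,0],"gripper":1},
    {"xyz":[0,0,0.95],"turn":[0,0,0],"gripper":1},
    {"xyz":[0,0,0.95],"turn":[0,0,0],"gripper":1},
    {"xyz":[0,0,0.5],"turn":[0,0,0],"gripper":1},
    {"xyz":[0,0,0.5],"turn":[0,0,0],"gripper":1},
    {"xyz":[0,0,0],"turn":[0,0,0],"gripper":1},
    {"xyz":[0,0,0],"turn":[0,0,0],"gripper":1}
  ]
}}

```text
time_s: 3.03
position: [0.4867, 0.0486, 0.074]
tool_rot: [[-0.002, -1.0, -0.002], [-1.0, 0.002, 0.0], [-0.0, 0.002, -1.0]]
ft_force: [0.6, 0.4, -0.2]
grip_width: 0.0856
```

{"fn": "step_arm", "kwargs": {
  "squeeze": 30,
  "steps": [
    {"xyz":[0,0,0],"turn":[0,0,0],"gripper":-1},
    {"xyz":[0,0,0],"turn":[0,0,0],"gripper":-1},
    {"xyz":[0,0,0],"turn":[0,0,0],"gripper":-1},
    {"xyz":[0,0,0],"turn":[0,0,0],"gripper":-1},
    {"xyz":[0,0,0],"turn":[0,0,0],"gripper":-1},
    {"xyz":[0,0,0],"turn":[0,0,0],"gripper":-1},
    {"xyz":[0,0,0],"turn":[0,0,0],"gripper":-1},
    {"xyz":[0,0,0],"turn":[0,0,0],"gripper":-1}
  ]
}}

```text
time_s: 3.7
position: [0.4879, 0.0503, 0.0764]
tool_rot: [[-0.001, -1.0, 0.005], [-1.0, 0.001, 0.001], [-0.001, -0.005, -1.0]]
ft_force: [0.4, 6.6, 9.2]
grip_width: 0.0347
```

```bash
python3 - <<'E'
from h import *
snap('wrist','w2');snap('side','s2')
a=load('w2')[0];b=load('s2')[0][150:300,150:350]
b=cv2.resize(b,(512,384)); cv2.imwrite('pics/c2.png',np.hstack([a,b])[:,:,::-1])
im=cv2.imread('pics/c2.png');cv2.imwrite('pics/c2.png',cv2.resize(im,(800,300)))
E
```

```text
(no output)
```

View pics/c2.png

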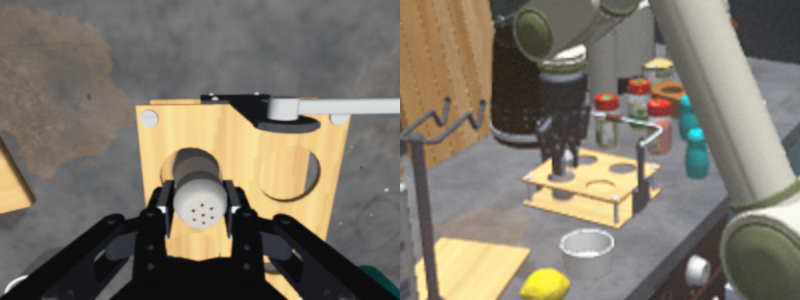

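The first grasp was ~14 mm off in y because the rows undershot, so the shaker is leaning. I'll release, rise and re-measure.

{"fn": "step_arm", "kwargs": {
  "steps": [
    {"xyz":[0,0,0],"turn":[0,0,0],"gripper":1},
    {"xyz":[0,0,0],"turn":[0,0,0],"gripper":1},
    {"xyz":[0,0,0],"turn":[0,0,0],"gripper":1},
    {"xyz":[0,0,0],"turn":[0,0,0],"gripper":1},
    {"xyz":[0,0,0],"turn":[0,0,0],"gripper":1},
    {"xyz":[0,0,0],"turn":[0,0,0],"gripper":1},
    {"xyz":[0,0,-0.6],"turn":[0,0,0],"gripper":1},
    {"xyz":[0,0,-0.7],"turn":[0,0,0],"gripper":1},
    {"xyz":[0,0,-0.7],"turn":[0,0,0],"gripper":1},
    {"xyz":[0,0,-0.7],"turn":[0,0,0],"gripper":1},
    {"xyz":[0,0,-0.7],"turn":[0,0,0],"gripper":1},
    {"xyz":[0,0,-0.7],"turn":[0,0,0],"gripper":1},
    {"xyz":[0,0,0],"turn":[0,0,0],"gripper":1},
    {"xyz":[0,0,0],"turn":[0,0,0],"gripper":1}
  ]
}}

```text
time_s: 4.97
position: [0.487, 0.0494, 0.2392]
tool_rot: [[-0.001, -1.0, 0.003], [-1.0, 0.001, -0.0], [0.0, -0.003, -1.0]]
ft_force: [-0.1, -0.1, -0.6]
grip_width: 0.0857
```

```bash
cat >> h.py <<'E'
def Rm(a): a=np.radians(a); return np.array([[np.cos(a),-np.sin(a)],[np.sin(a),np.cos(a)]])
def seats(o):
    if 'plate' in o:
        c,a=o['plate']
        for sx,sy in((-1,-1),(1,-1),(-1,1),(1,1)): print(' seat',(c+Rm(a)@[.038*sx,.038*sy]).round(4))
def delta(t,yaw=None):
    s=env.observe(); R=np.array(s['tool_rot']); d=R.T@(np.array(t)-s['position'])
    print('pos',np.round(s['position'],4),'units',(d/.04).round(2), 'yaw',np.degrees(np.arctan2(R[1,0],R[0,0])).round(2),'t',s['time_s'],'w',round(s['grip_width'],4))
def grey(f,lo=.08,hi=.105,box=(.4,-.1,.6,.15)):
    im,P=cloud(f); hsv=cv2.cvtColor(im,cv2.COLOR_RGB2HSV); x,y,z=P[...,0],P[...,1],P[...,2]
    m=(hsv[...,1]<60)&(hsv[...,2]>70)&(z>lo)&(z<hi)&(x>box[0])&(y>box[1])&(x<box[2])&(y<box[3])
    m=big(m); q=P[m]; (cx,cy),r=cv2.minEnclosingCircle((q[:,:2]*1000).astype(np.float32)); print('grey',len(q),round(cx,1),round(cy,1),'r',round(r,1),q.mean(0).round(4),q.max(0).round(4)); return m
E
python3 - <<'E'
from h import *
delta([.491,.065,.073]); snap('wrist','w3'); seats(measure('w3')); grey('w3')
cv2.imwrite('pics/w3c.png',load('w3')[0][:,:,::-1])
E
```

```text
pos [0.487  0.0494 0.2392] units [-0.39 -0.09  4.16] yaw -90.05 t 4.9667 w 0.0857
cap [486. 126.] 540.4 -174.7 r 22.7 z 0.106 mean [ 0.5417 -0.1661  0.1044]
cap [483. 223.] 439.0 -193.7 r 22.6 z 0.1062 mean [ 0.4406 -0.1918  0.1049]
plate [0.4555 0.0185] [150.3 188.2] yaw 0.8 z 0.0493
 seat [ 0.418  -0.0201]
 seat [ 0.494 -0.019]
 seat [0.4169 0.0559]
 seat [0.4929 0.057 ]
grey 798 493.3 56.3 r 16.8 [0.4954 0.0561 0.0907] [0.5097 0.0728 0.0958]
```

View pics/w3c.png

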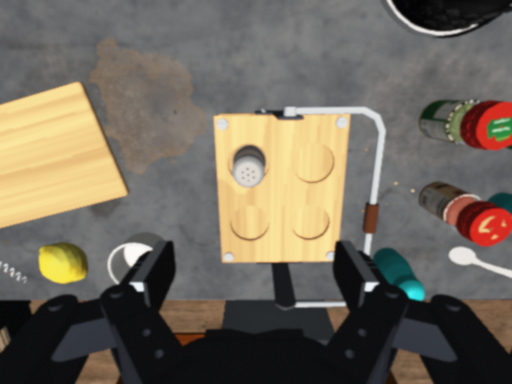

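The shaker stands upright in its hole and the caddy slid only ~8 mm; it is now yaw 0.8°, with the shaker at (0.493, 0.0565).

{"fn": "step_arm", "kwargs": {
  "squeeze": 30,
  "steps": [
    {"xyz":[-0.18,-0.15,0],"turn":[0,0,0],"gripper":1},
    {"xyz":[0,0,0.59],"turn":[0,0,0],"gripper":1},
    {"xyz":[0,0,0.59],"turn":[0,0,0],"gripper":1},
    {"xyz":[0,0,0.59],"turn":[0,0,0],"gripper":1},
    {"xyz":[0,0,0.59],"turn":[0,0,0],"gripper":1},
    {"xyz":[0,0,0.59],"turn":[0,0,0],"gripper":1},
    {"xyz":[0,0,0.59],"turn":[0,0,0],"gripper":1},
    {"xyz":[0,0,0.59],"turn":[0,0,0],"gripper":1},
    {"xyz":[0,0,0],"turn":[0,0,0],"gripper":1},
    {"xyz":[0,0,0],"turn":[0,0,0],"gripper":1},
    {"xyz":[0,0,0],"turn":[0,0,0],"gripper":-1},
    {"xyz":[0,0,0],"turn":[0,0,0],"gripper":-1},
    {"xyz":[0,0,0],"turn":[0,0,0],"gripper":-1},
    {"xyz":[0,0,0],"turn":[0,0,0],"gripper":-1},
    {"xyz":[0,0,0],"turn":[0,0,0],"gripper":-1},
    {"xyz":[0,0,0],"turn":[0,0,0],"gripper":-1},
    {"xyz":[0,0,0],"turn":[0,0,0],"gripper":-1},
    {"xyz":[0,0,0],"turn":[0,0,0],"gripper":-1}
  ]
}}

```text
time_s: 6.52
position: [0.4932, 0.0567, 0.0741]
tool_rot: [[-0.001, -1.0, 0.002], [-1.0, 0.001, -0.0], [0.0, -0.002, -1.0]]
ft_force: [-0.6, 0.1, 5.6]
grip_width: 0.0342
```

```bash
python3 - <<'E'
from h import *
snap('wrist','w4');snap('scene','c4');snap('side','s4')
a=cv2.resize(load('w4')[0][180:384,130:402],(400,300)); b=cv2.resize(load('s4')[0][190:280,190:310],(400,300))
cv2.imwrite('pics/c4x.png',np.hstack([a,b])[:,:,::-1])
E
```

```text
(no output)
```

View pics/c4x.png

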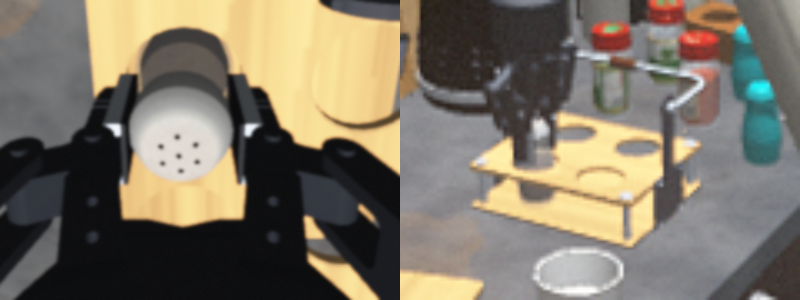

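It holds the 34 mm grey top, upright. Lifting is fine with that.

{"fn": "step_arm", "kwargs": {
  "squeeze": 35,
  "steps": [
    {"xyz":[0,0,-0.2],"turn":[0,0,0],"gripper":-1},
    {"xyz":[0,0,-0.3],"turn":[0,0,0],"gripper":-1},
    {"xyz":[0,0,-0.5],"turn":[0,0,0],"gripper":-1},
    {"xyz":[0,0,-0.6],"turn":[0,0,0],"gripper":-1},
    {"xyz":[0,0,-0.6],"turn":[0,0,0],"gripper":-1},
    {"xyz":[0,0,-0.6],"turn":[0,0,0],"gripper":-1},
    {"xyz":[0,0,-0.6],"turn":[0,0,0],"gripper":-1},
    {"xyz":[0,0,-0.6],"turn":[0,0,0],"gripper":-1},
    {"xyz":[0,0,-0.5],"turn":[0,0,0],"gripper":-1},
    {"xyz":[0,0,0],"turn":[0,0,0],"gripper":-1}
  ]
}}

```text
time_s: 7.5
position: [0.4937, 0.0566, 0.2576]
tool_rot: [[-0.001, -1.0, 0.008], [-1.0, 0.001, -0.001], [0.001, -0.008, -1.0]]
ft_force: [-0.1, -0.5, -0.1]
grip_width: 0.034
```

```bash
python3 - <<'E'
from h import *
delta([.4495,-.4051,.078]); delta([.5242,-.4193,.2]);
snap('wrist','w5'); m=grey('w5',.2,.3,(.4,-.1,.6,.2)); seats(measure('w5'))
snap('side','s5'); m=grey('s5',.16,.28,(.46,.02,.52,.1))
E
```

```text
pos [0.4937 0.0566 0.2576] units [11.54  1.13  4.49] yaw -90.04 t 7.5 w 0.034
pos [0.4937 0.0566 0.2576] units [11.9  -0.76  1.46] yaw -90.04 t 7.5 w 0.034
grey 3767 492.3 56.6 r 19.6 [0.4996 0.0577 0.2725] [0.5114 0.0744 0.2789]
cap [481. 130.] 540.6 -174.9 r 22.6 z 0.1049 mean [ 0.5427 -0.1709  0.1034]
cap [474. 221.] 439.5 -193.9 r 22.7 z 0.1052 mean [ 0.4407 -0.1916  0.1038]
plate [0.4561 0.0185] [150.3 186.6] yaw 0.73 z 0.0482
 seat [ 0.4186 -0.0199]
 seat [ 0.4946 -0.019 ]
 seat [0.4176 0.056 ]
 seat [0.4936 0.057 ]
grey 297 486.4 56.3 r 28.9 [0.4807 0.065  0.2311] [0.5063 0.0847 0.2794]
```

{"fn": "step_arm", "kwargs": {
  "steps": [
    {"xyz":[0.3,0.03,0],"turn":[0,0,0],"gripper":-1},
    {"xyz":[0.66,0.065,0],"turn":[0,0,0],"gripper":-1},
    {"xyz":[0.66,0.065,0],"turn":[0,0,0],"gripper":-1},
    {"xyz":[0.66,0.065,0],"turn":[0,0,0],"gripper":-1},
    {"xyz":[0.66,0.065,0],"turn":[0,0,0],"gripper":-1},
    {"xyz":[0.66,0.065,0],"turn":[0,0,0],"gripper":-1},
    {"xyz":[0.66,0.065,0],"turn":[0,0,0],"gripper":-1},
    {"xyz":[0.66,0.065,0],"turn":[0,0,0],"gripper":-1},
    {"xyz":[0.66,0.065,0],"turn":[0,0,0],"gripper":-1},
    {"xyz":[0.66,0.065,0],"turn":[0,0,0],"gripper":-1},
    {"xyz":[0.66,0.065,0],"turn":[0,0,0],"gripper":-1},
    {"xyz":[0.66,0.065,0],"turn":[0,0,0],"gripper":-1},
    {"xyz":[0.66,0.065,0],"turn":[0,0,0],"gripper":-1},
    {"xyz":[0.66,0.065,0],"turn":[0,0,0],"gripper":-1},
    {"xyz":[0.66,0.065,0],"turn":[0,0,0],"gripper":-1},
    {"xyz":[0.66,0.065,0],"turn":[0,0,0],"gripper":-1},
    {"xyz":[0.66,0.065,0],"turn":[0,0,0],"gripper":-1},
    {"xyz":[0.66,0.065,0],"turn":[0,0,0],"gripper":-1},
    {"xyz":[0,0,0],"turn":[0,0,0],"gripper":-1},
    {"xyz":[0,0,0],"turn":[0,0,0],"gripper":-1}
  ]
}}

```text
time_s: 9.27
position: [0.4463, -0.4046, 0.2513]
tool_rot: [[-0.003, -1.0, -0.002], [-1.0, 0.003, 0.003], [-0.003, 0.002, -1.0]]
ft_force: [0.3, 0.9, -0.4]
grip_width: 0.034
```

```bash
python3 - <<'E'
from h import *
snap('wrist','w6'); o=measure('w6'); m=grey('w6',.2,.3,(.3,-.6,.6,0))
print(env.observe()['tool_rot'])
c,a=o['block']
for sx in(-1,1):
    t=(c+Rm(a)@[.038*sx,0]); print(t.round(4)); delta([*t,.078])
cv2.imwrite('pics/w6c.png',load('w6')[0][:,:,::-1])
E
```

```text
cap [23. 81.] 541.8 -176.0 r 22.1 z 0.1079 mean [ 0.5409 -0.1864  0.106 ]
cap [125.  95.] 528.1 -278.8 r 22.2 z 0.1081 mean [ 0.5286 -0.281   0.1067]
cap [ 58. 183.] 440.1 -193.7 r 22.6 z 0.1081 mean [ 0.4413 -0.1974  0.1067]
block [ 0.4887 -0.4084] [ 78.2 160.2] yaw -10.67 z 0.046
grey 6963 449.7 -405.7 r 23.1 [ 0.4568 -0.4047  0.2553] [ 0.4692 -0.3828  0.2794]
[[-0.00135189 -0.99999796 -0.00150157]
 [-0.99999621  0.00134828  0.00240027]
 [-0.00239824  0.00150481 -0.99999599]]
[ 0.4514 -0.4014]
pos [ 0.4466 -0.4037  0.2518] units [-0.05 -0.13  4.34] yaw -90.08 t 9.3167 w 0.0338
[ 0.5261 -0.4154]
pos [ 0.4466 -0.4037  0.2518] units [ 0.3  -1.99  4.34] yaw -90.08 t 9.3167 w 0.0338
```

View pics/w6c.png

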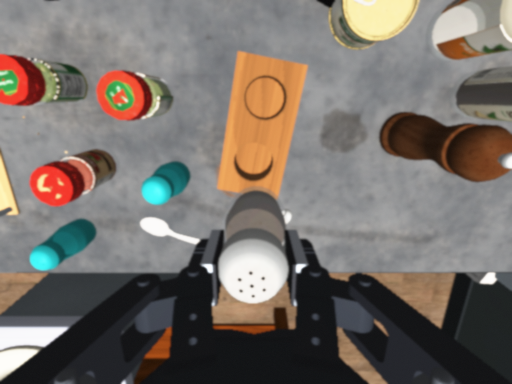

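The shaker hangs straight; hole 1 rim is at (265,97), hole 0 at (254,160). I'll check against rim pixels and the scene view.

```bash
python3 - <<'E'
from h import *
print('hole1 rim centre',ray('w6',265.5,97.5,.045).round(4))
for u in(233.5,275): print('hole0 sides',ray('w6',u,163,.045).round(4))
snap('scene','c6'); measure('c6')
# shaker body: fit axis, slices by z
im,P=cloud('w6'); z=P[...,2]; m=(abs(P[...,0]-.4466)<.05)&(abs(P[...,1]+.4037)<.05)
for lo in(.185,.195,.205,.215): 
    q=P[m&(z>lo)&(z<lo+.01)]; print(lo,len(q),'xmax',np.percentile(q[:,0],98).round(4),'y',np.percentile(q[:,1],[2,98]).round(4))
E
```

```text
hole1 rim centre [ 0.5262 -0.4161  0.045 ]
hole0 sides [ 0.4498 -0.3777  0.045 ]
hole0 sides [ 0.4498 -0.4287  0.045 ]
cap [301. 205.] 540.0 -177.2 r 26.0 z 0.1069 mean [ 0.5388 -0.1795  0.1049]
cap [284. 222.] 441.4 -197.3 r 24.0 z 0.1068 mean [ 0.4371 -0.199   0.1049]
cap [326. 221.] 525.8 -284.2 r 22.8 z 0.1066 mean [ 0.5197 -0.2865  0.104 ]
plate [0.4573 0.0173] [156.5 195.3] yaw 0.73 z 0.0492
block [ 0.4885 -0.4105] [ 82.1 164.3] yaw -10.11 z 0.0443
0.185 83 xmax 0.4669 y [-0.4191 -0.3901]
0.195 138 xmax 0.468 y [-0.4203 -0.389 ]
0.205 234 xmax 0.4689 y [-0.4218 -0.3861]
0.215 535 xmax 0.4686 y [-0.4238 -0.384 ]
```

{"fn": "step_arm", "kwargs": {
  "steps": [
    {"xyz":[-0.05,-0.12,0],"turn":[0,0,0],"gripper":-1},
    {"xyz":[0,0,0.5],"turn":[0,0,0],"gripper":-1},
    {"xyz":[0,0,0.6],"turn":[0,0,0],"gripper":-1},
    {"xyz":[0,0,0.6],"turn":[0,0,0],"gripper":-1},
    {"xyz":[0,0,0.6],"turn":[0,0,0],"gripper":-1},
    {"xyz":[0,0,0.5],"turn":[0,0,0],"gripper":-1},
    {"xyz":[0,0,0.3],"turn":[0,0,0],"gripper":-1},
    {"xyz":[0,0,0.1],"turn":[0,0,0],"gripper":-1},
    {"xyz":[0,0,0.1],"turn":[0,0,0],"gripper":-1},
    {"xyz":[0,0,0.1],"turn":[0,0,0],"gripper":-1},
    {"xyz":[0,0,0.1],"turn":[0,0,0],"gripper":-1},
    {"xyz":[0,0,0.1],"turn":[0,0,0],"gripper":-1},
    {"xyz":[0,0,0],"turn":[0,0,0],"gripper":-1}
  ]
}}

```text
time_s: 10.45
position: [0.4517, -0.4019, 0.1087]
tool_rot: [[-0.001, -1.0, -0.0], [-1.0, 0.001, 0.0], [-0.0, 0.0, -1.0]]
ft_force: [0.7, -0.3, -0.2]
grip_width: 0.0342
```

{"fn": "step_arm", "kwargs": {
  "steps": [
    {"xyz":[0,0,0.1],"turn":[0,0,0],"gripper":-1},
    {"xyz":[0,0,0.1],"turn":[0,0,0],"gripper":-1},
    {"xyz":[0,0,0.1],"turn":[0,0,0],"gripper":-1},
    {"xyz":[0,0,0.1],"turn":[0,0,0],"gripper":-1},
    {"xyz":[0,0,0.1],"turn":[0,0,0],"gripper":-1},
    {"xyz":[0,0,0.1],"turn":[0,0,0],"gripper":-1},
    {"xyz":[0,0,0.08],"turn":[0,0,0],"gripper":-1},
    {"xyz":[0,0,0],"turn":[0,0,0],"gripper":-1}
  ]
}}

```text
time_s: 11.12
position: [0.4516, -0.4019, 0.0811]
tool_rot: [[-0.001, -1.0, -0.001], [-1.0, 0.001, 0.001], [-0.001, 0.001, -1.0]]
ft_force: [-0.1, 1.0, -1.4]
grip_width: 0.034
```

{"fn": "step_arm", "kwargs": {
  "steps": [
    {"xyz":[0,0,0],"turn":[0,0,0],"gripper":1},
    {"xyz":[0,0,0],"turn":[0,0,0],"gripper":1},
    {"xyz":[0,0,0],"turn":[0,0,0],"gripper":1},
    {"xyz":[0,0,0],"turn":[0,0,0],"gripper":1},
    {"xyz":[0,0,0],"turn":[0,0,0],"gripper":1},
    {"xyz":[0,0,-0.4],"turn":[0,0,0],"gripper":1},
    {"xyz":[0,0,-0.6],"turn":[0,0,0],"gripper":1},
    {"xyz":[0,0,-0.7],"turn":[0,0,0],"gripper":1},
    {"xyz":[0,0,-0.7],"turn":[0,0,0],"gripper":1},
    {"xyz":[0,0,-0.7],"turn":[0,0,0],"gripper":1},
    {"xyz":[0,0,-0.7],"turn":[0,0,0],"gripper":1},
    {"xyz":[0,0,-0.4],"turn":[0,0,0],"gripper":1},
    {"xyz":[0,0,0],"turn":[0,0,0],"gripper":1}
  ]
}}

```text
time_s: 12.2
position: [0.4524, -0.4028, 0.2541]
tool_rot: [[-0.001, -1.0, 0.005], [-1.0, 0.001, -0.006], [0.006, -0.005, -1.0]]
ft_force: [0.4, 0.4, -0.2]
grip_width: 0.085
```

```bash
python3 - <<'E'
from h import *
snap('scene','c7'); snap('wrist','w7'); measure('w7'); grey('w7',.075,.115,(.4,-.46,.56,-.36)); delta([.528,-.2795,.25])
b=load('c7')[0]; cv2.imwrite('pics/c7x.png',cv2.resize(np.hstack([load('w7')[0],b]),(800,300))[:,:,::-1])
E
```

```text
cap [24. 87.] 541.2 -175.9 r 22.3 z 0.1062 mean [ 0.5408 -0.1855  0.1044]
cap [128. 102.] 527.0 -278.9 r 22.4 z 0.1059 mean [ 0.5278 -0.2811  0.1046]
cap [121. 104.] 526.8 -278.2 r 5.7 z 0.1064 mean [ 0.5259 -0.2781  0.1057]
cap [ 60. 188.] 438.6 -194.3 r 22.8 z 0.1064 mean [ 0.4406 -0.1974  0.1051]
block [ 0.4875 -0.4084] [ 78.2 160.4] yaw -10.64 z 0.0436
grey 793 451.1 -405.5 r 17.1 [ 0.4541 -0.4053  0.0933] [ 0.468  -0.3887  0.0998]
pos [ 0.4517 -0.402   0.2498] units [-3.06 -1.9  -0.  ] yaw -90.05 t 12.3 w 0.0854
```

View pics/c7x.png

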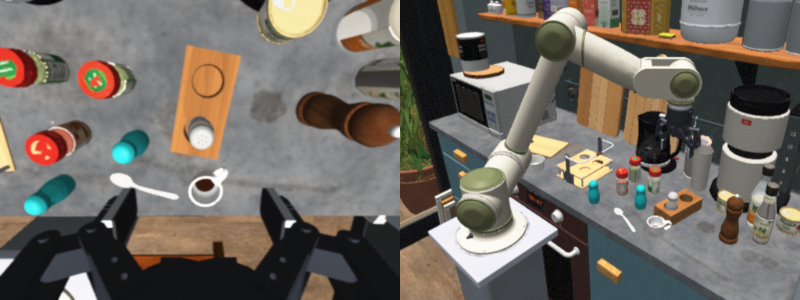

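{"fn": "step_arm", "kwargs": {
  "squeeze": 35,
  "steps": [
    {"xyz":[-0.51,-0.31,0],"turn":[0,0,0],"gripper":1},
    {"xyz":[-0.51,-0.31,0],"turn":[0,0,0],"gripper":1},
    {"xyz":[-0.51,-0.31,0],"turn":[0,0,0],"gripper":1},
    {"xyz":[-0.51,-0.31,0],"turn":[0,0,0],"gripper":1},
    {"xyz":[-0.51,-0.31,0],"turn":[0,0,0],"gripper":1},
    {"xyz":[-0.51,-0.31,0],"turn":[0,0,0],"gripper":1},
    {"xyz":[0,0,0.55],"turn":[0,0,0],"gripper":1},
    {"xyz":[0,0,0.55],"turn":[0,0,0],"gripper":1},
    {"xyz":[0,0,0.55],"turn":[0,0,0],"gripper":1},
    {"xyz":[0,0,0.55],"turn":[0,0,0],"gripper":1},
    {"xyz":[0,0,0.55],"turn":[0,0,0],"gripper":1},
    {"xyz":[0,0,0.55],"turn":[0,0,0],"gripper":1},
    {"xyz":[0,0,0.55],"turn":[0,0,0],"gripper":1},
    {"xyz":[0,0,0],"turn":[0,0,0],"gripper":1},
    {"xyz":[0,0,0],"turn":[0,0,0],"gripper":-1},
    {"xyz":[0,0,0],"turn":[0,0,0],"gripper":-1},
    {"xyz":[0,0,0],"turn":[0,0,0],"gripper":-1},
    {"xyz":[0,0,0],"turn":[0,0,0],"gripper":-1},
    {"xyz":[0,0,0],"turn":[0,0,0],"gripper":-1},
    {"xyz":[0,0,0],"turn":[0,0,0],"gripper":-1}
  ]
}}

```text
time_s: 13.97
position: [0.5267, -0.2801, 0.0973]
tool_rot: [[-0.001, -1.0, 0.002], [-1.0, 0.001, -0.002], [0.002, -0.002, -1.0]]
ft_force: [-0.6, -0.2, 7.5]
grip_width: 0.0436
```

{"fn": "step_arm", "kwargs": {
  "steps": [
    {"xyz":[0,0,-0.3],"turn":[0,0,0],"gripper":-1},
    {"xyz":[0,0,-0.5],"turn":[0,0,0],"gripper":-1},
    {"xyz":[0,0,-0.6],"turn":[0,0,0],"gripper":-1},
    {"xyz":[0,0,-0.6],"turn":[0,0,0],"gripper":-1},
    {"xyz":[0,0,-0.6],"turn":[0,0,0],"gripper":-1},
    {"xyz":[0,0,-0.6],"turn":[0,0,0],"gripper":-1},
    {"xyz":[0,0,-0.6],"turn":[0,0,0],"gripper":-1},
    {"xyz":[0,0,-0.3],"turn":[0,0,0],"gripper":-1}
  ]
}}

```text
time_s: 14.63
position: [0.5266, -0.2799, 0.2633]
tool_rot: [[-0.001, -1.0, 0.003], [-1.0, 0.001, -0.003], [0.003, -0.003, -1.0]]
ft_force: [0.1, 0.2, -0.8]
grip_width: 0.0436
```

{"fn": "step_arm", "kwargs": {
  "steps": [
    {"xyz":[-0.6,0.06,0],"turn":[0,0,0],"gripper":-1},
    {"xyz":[-0.6,0.06,0],"turn":[0,0,0],"gripper":-1},
    {"xyz":[-0.6,0.06,0],"turn":[0,0,0],"gripper":-1},
    {"xyz":[-0.6,0.06,0],"turn":[0,0,0],"gripper":-1},
    {"xyz":[-0.6,0.06,0],"turn":[0,0,0],"gripper":-1},
    {"xyz":[-0.6,0.06,0],"turn":[0,0,0],"gripper":-1},
    {"xyz":[-0.6,0.06,0],"turn":[0,0,0],"gripper":-1},
    {"xyz":[-0.6,0.06,0],"turn":[0,0,0],"gripper":-1},
    {"xyz":[-0.6,0.06,0],"turn":[0,0,0],"gripper":-1},
    {"xyz":[-0.6,0.06,0],"turn":[0,0,0],"gripper":-1},
    {"xyz":[-0.6,0.06,0],"turn":[0,0,0],"gripper":-1},
    {"xyz":[-0.6,0.06,0],"turn":[0,0,0],"gripper":-1},
    {"xyz":[-0.6,0.06,0],"turn":[0,0,0],"gripper":-1},
    {"xyz":[-0.6,0.06,0],"turn":[0,0,0],"gripper":-1},
    {"xyz":[0,0,0],"turn":[0,0,0],"gripper":-1},
    {"xyz":[0,0,0],"turn":[0,0,0],"gripper":-1}
  ]
}}

```text
time_s: 15.97
position: [0.4926, 0.057, 0.2602]
tool_rot: [[0.001, -1.0, 0.0], [-1.0, -0.001, -0.0], [0.0, -0.0, -1.0]]
ft_force: [-0.2, 0.5, -0.0]
grip_width: 0.0436
```

```bash
python3 - <<'E'
from h import *
snap('wrist','w8'); o=measure('w8'); seats(o); c,a=o['plate']; t=c+Rm(a)@[.038,.038]; delta([*t,.104])
im,P=cloud('w8'); p=np.array(env.observe()['position']); z=P[...,2]; m=(abs(P[...,0]-p[0])<.04)&(abs(P[...,1]-p[1])<.04)
for dz in(-.09,-.08,-.07,-.06,-.05,-.04,-.03):
    q=P[m&(abs(z-p[2]-dz)<.005)]; print(dz,len(q), 'xmax',np.percentile(q[:,0],97).round(4),'y',np.percentile(q[:,1],[2,98]).round(4)) if len(q)>10 else None
E
```

```text
cap [481. 128.] 541.8 -176.1 r 23.0 z 0.1075 mean [ 0.5439 -0.1719  0.106 ]
cap [473. 218.] 440.1 -195.4 r 23.0 z 0.1074 mean [ 0.4417 -0.1926  0.106 ]
plate [0.4607 0.0178] [150.3 179.6] yaw 0.54 z 0.0504
 seat [ 0.423  -0.0206]
 seat [ 0.499  -0.0199]
 seat [0.4223 0.0554]
 seat [0.4983 0.0561]
pos [0.4928 0.0562 0.2601] units [ 0.   -0.14  3.9 ] yaw -90.0 t 16.0167 w 0.0435
-0.09 99 xmax 0.5163 y [0.0361 0.0719]
-0.08 139 xmax 0.5168 y [0.0366 0.077 ]
-0.07 192 xmax 0.517 y [0.0367 0.0766]
-0.06 212 xmax 0.5171 y [0.0369 0.0769]
-0.05 248 xmax 0.5171 y [0.0372 0.0765]
-0.04 287 xmax 0.5172 y [0.0371 0.0769]
-0.03 447 xmax 0.5171 y [0.0375 0.0776]
```

{"fn": "step_arm", "kwargs": {
  "steps": [
    {"xyz":[0,0.03,0.3],"turn":[0,0,0],"gripper":-1},
    {"xyz":[0,0,0.5],"turn":[0,0,0],"gripper":-1},
    {"xyz":[0,0,0.6],"turn":[0,0,0],"gripper":-1},
    {"xyz":[0,0,0.6],"turn":[0,0,0],"gripper":-1},
    {"xyz":[0,0,0.4],"turn":[0,0,0],"gripper":-1},
    {"xyz":[0,0,0.2],"turn":[0,0,0],"gripper":-1},
    {"xyz":[0,0,0.1],"turn":[0,0,0],"gripper":-1},
    {"xyz":[0,0,0.1],"turn":[0,0,0],"gripper":-1},
    {"xyz":[0,0,0.1],"turn":[0,0,0],"gripper":-1},
    {"xyz":[0,0,0.1],"turn":[0,0,0],"gripper":-1},
    {"xyz":[0,0,0.1],"turn":[0,0,0],"gripper":-1},
    {"xyz":[0,0,0],"turn":[0,0,0],"gripper":-1}
  ]
}}

```text
time_s: 17.02
position: [0.4916, 0.0563, 0.1355]
tool_rot: [[-0.001, -1.0, -0.001], [-1.0, 0.001, 0.0], [-0.0, 0.001, -1.0]]
ft_force: [-0.1, -0.8, -0.5]
grip_width: 0.0435
```

{"fn": "step_arm", "kwargs": {
  "steps": [
    {"xyz":[0,0,0.12],"turn":[0,0,0],"gripper":-1},
    {"xyz":[0,0,0.12],"turn":[0,0,0],"gripper":-1},
    {"xyz":[0,0,0.12],"turn":[0,0,0],"gripper":-1},
    {"xyz":[0,0,0.12],"turn":[0,0,0],"gripper":-1},
    {"xyz":[0,0,0.12],"turn":[0,0,0],"gripper":-1},
    {"xyz":[0,0,0.12],"turn":[0,0,0],"gripper":-1},
    {"xyz":[0,0,0],"turn":[0,0,0],"gripper":-1},
    {"xyz":[0,0,0],"turn":[0,0,0],"gripper":1},
    {"xyz":[0,0,0],"turn":[0,0,0],"gripper":1},
    {"xyz":[0,0,0],"turn":[0,0,0],"gripper":1},
    {"xyz":[0,0,0],"turn":[0,0,0],"gripper":1},
    {"xyz":[0,0,0],"turn":[0,0,0],"gripper":1},
    {"xyz":[0,0,-0.3],"turn":[0,0,0],"gripper":1},
    {"xyz":[0,0,-0.6],"turn":[0,0,0],"gripper":1},
    {"xyz":[0,0,-0.7],"turn":[0,0,0],"gripper":1},
    {"xyz":[0,0,-0.7],"turn":[0,0,0],"gripper":1},
    {"xyz":[0,0,-0.7],"turn":[0,0,0],"gripper":1},
    {"xyz":[0,0,-0.7],"turn":[0,0,0],"gripper":1},
    {"xyz":[0,0,0],"turn":[0,0,0],"gripper":1},
    {"xyz":[0,0,0],"turn":[0,0,0],"gripper":1}
  ]
}}

```text
time_s: 18.68
position: [0.4921, 0.0563, 0.2563]
tool_rot: [[-0.001, -1.0, 0.003], [-1.0, 0.001, -0.0], [0.0, -0.003, -1.0]]
ft_force: [-0.6, -1.4, -0.7]
grip_width: 0.0856
```

```bash
python3 - <<'E'
from h import *
snap('wrist','w9'); o=measure('w9'); seats(o); delta([.5410,-.1757,.25]); delta([.439,-.1945,.25])
E
```

```text
cap [483. 128.] 540.7 -174.3 r 22.4 z 0.106 mean [ 0.5428 -0.1705  0.1045]
cap [254. 175.] 492.3 57.0 r 21.4 z 0.1124 mean [0.4951 0.0569 0.1112]
cap [476. 220.] 439.4 -193.7 r 22.4 z 0.1062 mean [ 0.4407 -0.1916  0.1049]
plate [0.4553 0.0185] [150.4 188.1] yaw 0.72 z 0.0493
 seat [ 0.4178 -0.02  ]
 seat [ 0.4938 -0.019 ]
 seat [0.4168 0.056 ]
 seat [0.4928 0.057 ]
pos [0.4915 0.0563 0.255 ] units [ 5.8  -1.24  0.13] yaw -90.04 t 18.7333 w 0.0853
pos [0.4915 0.0563 0.255 ] units [6.27 1.31 0.12] yaw -90.04 t 18.7333 w 0.0853
```

Jar one is fully down (top at 112 mm). Next is the jar at (0.541, -0.176), going to seat_2.

{"fn": "step_arm", "kwargs": {
  "steps": [
    {"xyz":[0.58,-0.124,0],"turn":[0,0,0],"gripper":1},
    {"xyz":[0.58,-0.124,0],"turn":[0,0,0],"gripper":1},
    {"xyz":[0.58,-0.124,0],"turn":[0,0,0],"gripper":1},
    {"xyz":[0.58,-0.124,0],"turn":[0,0,0],"gripper":1},
    {"xyz":[0.58,-0.124,0],"turn":[0,0,0],"gripper":1},
    {"xyz":[0.58,-0.124,0],"turn":[0,0,0],"gripper":1},
    {"xyz":[0.58,-0.124,0],"turn":[0,0,0],"gripper":1},
    {"xyz":[0.58,-0.124,0],"turn":[0,0,0],"gripper":1},
    {"xyz":[0.58,-0.124,0],"turn":[0,0,0],"gripper":1},
    {"xyz":[0.58,-0.124,0],"turn":[0,0,0],"gripper":1},
    {"xyz":[0,0,0.57],"turn":[0,0,0],"gripper":1},
    {"xyz":[0,0,0.57],"turn":[0,0,0],"gripper":1},
    {"xyz":[0,0,0.57],"turn":[0,0,0],"gripper":1},
    {"xyz":[0,0,0.57],"turn":[0,0,0],"gripper":1},
    {"xyz":[0,0,0.57],"turn":[0,0,0],"gripper":1},
    {"xyz":[0,0,0.57],"turn":[0,0,0],"gripper":1},
    {"xyz":[0,0,0.55],"turn":[0,0,0],"gripper":1},
    {"xyz":[0,0,0],"turn":[0,0,0],"gripper":1}
  ]
}}

```text
time_s: 20.23
position: [0.5387, -0.1745, 0.0912]
tool_rot: [[-0.001, -1.0, -0.009], [-1.0, 0.001, 0.005], [-0.005, 0.009, -1.0]]
ft_force: [-0.5, 0.9, 0.3]
grip_width: 0.0856
```

{"fn": "step_arm", "kwargs": {
  "squeeze": 35,
  "steps": [
    {"xyz":[0,0,0],"turn":[0,0,0],"gripper":-1},
    {"xyz":[0,0,0],"turn":[0,0,0],"gripper":-1},
    {"xyz":[0,0,0],"turn":[0,0,0],"gripper":-1},
    {"xyz":[0,0,0],"turn":[0,0,0],"gripper":-1},
    {"xyz":[0,0,0],"turn":[0,0,0],"gripper":-1},
    {"xyz":[0,0,0],"turn":[0,0,0],"gripper":-1}
  ]
}}

```text
time_s: 20.73
position: [0.5417, -0.176, 0.0977]
tool_rot: [[-0.001, -1.0, 0.002], [-1.0, 0.001, -0.001], [0.001, -0.002, -1.0]]
ft_force: [-0.3, 0.2, 6.7]
grip_width: 0.0437
```

{"fn": "step_arm", "kwargs": {
  "steps": [
    {"xyz":[0,0,-0.3],"turn":[0,0,0],"gripper":-1},
    {"xyz":[0,0,-0.5],"turn":[0,0,0],"gripper":-1},
    {"xyz":[0,0,-0.6],"turn":[0,0,0],"gripper":-1},
    {"xyz":[0,0,-0.6],"turn":[0,0,0],"gripper":-1},
    {"xyz":[0,0,-0.6],"turn":[0,0,0],"gripper":-1},
    {"xyz":[0,0,-0.6],"turn":[0,0,0],"gripper":-1},
    {"xyz":[0,0,-0.6],"turn":[0,0,0],"gripper":-1},
    {"xyz":[0,0,-0.3],"turn":[0,0,0],"gripper":-1}
  ]
}}

```text
time_s: 21.4
position: [0.5415, -0.1759, 0.2638]
tool_rot: [[-0.001, -1.0, 0.004], [-1.0, 0.001, -0.002], [0.002, -0.004, -1.0]]
ft_force: [1.0, 0.5, -0.2]
grip_width: 0.0434
```

{"fn": "step_arm", "kwargs": {
  "steps": [
    {"xyz":[-0.58,0.313,0],"turn":[0,0,0],"gripper":-1},
    {"xyz":[-0.58,0.313,0],"turn":[0,0,0],"gripper":-1},
    {"xyz":[-0.58,0.313,0],"turn":[0,0,0],"gripper":-1},
    {"xyz":[-0.58,0.313,0],"turn":[0,0,0],"gripper":-1},
    {"xyz":[-0.58,0.313,0],"turn":[0,0,0],"gripper":-1},
    {"xyz":[-0.58,0.313,0],"turn":[0,0,0],"gripper":-1},
    {"xyz":[-0.58,0.313,0],"turn":[0,0,0],"gripper":-1},
    {"xyz":[-0.58,0.313,0],"turn":[0,0,0],"gripper":-1},
    {"xyz":[-0.58,0.313,0],"turn":[0,0,0],"gripper":-1},
    {"xyz":[-0.58,0.313,0],"turn":[0,0,0],"gripper":-1},
    {"xyz":[0,0,0],"turn":[0,0,0],"gripper":-1},
    {"xyz":[0,0,0],"turn":[0,0,0],"gripper":-1}
  ]
}}

```text
time_s: 22.4
position: [0.4157, 0.0571, 0.2608]
tool_rot: [[0.001, -1.0, 0.001], [-1.0, -0.001, -0.0], [0.0, -0.001, -1.0]]
ft_force: [-0.6, -0.1, -0.6]
grip_width: 0.0434
```

```bash
python3 - <<'E'
from h import *
snap('wrist','w10'); o=measure('w10'); seats(o); delta([.4168,.056,.1037])
im,P=cloud('w10'); p=np.array(env.observe()['position']); z=P[...,2]; m=(abs(P[...,0]-p[0])<.04)&(abs(P[...,1]-p[1])<.04)
for dz in(-.09,-.08,-.07,-.05,-.03):
    q=P[m&(abs(z-p[2]-dz)<.005)]; print(dz,len(q), 'xmax',np.percentile(q[:,0],97).round(4),'y',np.percentile(q[:,1],[2,98]).round(4)) if len(q)>10 else None
E
```

```text
cap [255. 100.] 493.2 55.9 r 20.7 z 0.1135 mean [0.4936 0.056  0.1126]
cap [254. 103.] 492.2 56.6 r 5.9 z 0.114 mean [0.4915 0.0566 0.1129]
cap [487. 153.] 439.3 -193.7 r 22.6 z 0.1073 mean [ 0.4402 -0.1898  0.106 ]
plate [0.457  0.0177] [150.8 187.7] yaw 0.4 z 0.0504
 seat [ 0.4193 -0.0206]
 seat [ 0.4953 -0.0201]
 seat [0.4188 0.0554]
 seat [0.4948 0.0559]
pos [0.4162 0.0563 0.2607] units [ 0.01 -0.01  3.92] yaw -90.0 t 22.45 w 0.0435
-0.09 87 xmax 0.4386 y [0.0384 0.0739]
-0.08 135 xmax 0.4398 y [0.0368 0.0757]
-0.07 190 xmax 0.4397 y [0.0368 0.076 ]
-0.05 267 xmax 0.4398 y [0.0365 0.0767]
-0.03 470 xmax 0.4397 y [0.0357 0.0776]
```

Aligned. Lower to the seat.

{"fn": "step_arm", "kwargs": {
  "steps": [
    {"xyz":[0,0,0.3],"turn":[0,0,0],"gripper":-1},
    {"xyz":[0,0,0.5],"turn":[0,0,0],"gripper":-1},
    {"xyz":[0,0,0.6],"turn":[0,0,0],"gripper":-1},
    {"xyz":[0,0,0.6],"turn":[0,0,0],"gripper":-1},
    {"xyz":[0,0,0.4],"turn":[0,0,0],"gripper":-1},
    {"xyz":[0,0,0.2],"turn":[0,0,0],"gripper":-1},
    {"xyz":[0,0,0.1],"turn":[0,0,0],"gripper":-1},
    {"xyz":[0,0,0.1],"turn":[0,0,0],"gripper":-1},
    {"xyz":[0,0,0.1],"turn":[0,0,0],"gripper":-1},
    {"xyz":[0,0,0.1],"turn":[0,0,0],"gripper":-1},
    {"xyz":[0,0,0.1],"turn":[0,0,0],"gripper":-1},
    {"xyz":[0,0,0],"turn":[0,0,0],"gripper":-1}
  ]
}}

```text
time_s: 23.45
position: [0.4161, 0.0563, 0.136]
tool_rot: [[-0.001, -1.0, -0.0], [-1.0, 0.001, -0.0], [0.0, 0.0, -1.0]]
ft_force: [0.3, -0.3, -1.1]
grip_width: 0.0433
```

{"fn": "step_arm", "kwargs": {
  "steps": [
    {"xyz":[0,0,0.12],"turn":[0,0,0],"gripper":-1},
    {"xyz":[0,0,0.12],"turn":[0,0,0],"gripper":-1},
    {"xyz":[0,0,0.12],"turn":[0,0,0],"gripper":-1},
    {"xyz":[0,0,0.12],"turn":[0,0,0],"gripper":-1},
    {"xyz":[0,0,0.12],"turn":[0,0,0],"gripper":-1},
    {"xyz":[0,0,0.12],"turn":[0,0,0],"gripper":-1},
    {"xyz":[0,0,0],"turn":[0,0,0],"gripper":-1},
    {"xyz":[0,0,0],"turn":[0,0,0],"gripper":1},
    {"xyz":[0,0,0],"turn":[0,0,0],"gripper":1},
    {"xyz":[0,0,0],"turn":[0,0,0],"gripper":1},
    {"xyz":[0,0,0],"turn":[0,0,0],"gripper":1},
    {"xyz":[0,0,0],"turn":[0,0,0],"gripper":1},
    {"xyz":[0,0,-0.3],"turn":[0,0,0],"gripper":1},
    {"xyz":[0,0,-0.6],"turn":[0,0,0],"gripper":1},
    {"xyz":[0,0,-0.7],"turn":[0,0,0],"gripper":1},
    {"xyz":[0,0,-0.7],"turn":[0,0,0],"gripper":1},
    {"xyz":[0,0,-0.7],"turn":[0,0,0],"gripper":1},
    {"xyz":[0,0,-0.7],"turn":[0,0,0],"gripper":1},
    {"xyz":[0,0,0],"turn":[0,0,0],"gripper":1},
    {"xyz":[0,0,0],"turn":[0,0,0],"gripper":1}
  ]
}}

```text
time_s: 25.12
position: [0.4164, 0.0563, 0.2564]
tool_rot: [[-0.001, -1.0, 0.003], [-1.0, 0.001, -0.0], [0.0, -0.003, -1.0]]
ft_force: [0.3, -1.1, -1.8]
grip_width: 0.0854
```

```bash
python3 - <<'E'
from h import *
snap('wrist','w11'); o=measure('w11'); seats(o); delta([.439,-.1945,.25])
E
```

```text
cap [254. 101.] 491.5 57.0 r 20.9 z 0.1123 mean [0.4921 0.0569 0.1113]
cap [253. 104.] 490.9 57.6 r 5.8 z 0.1127 mean [0.4901 0.0574 0.1117]
cap [488. 154.] 438.3 -192.9 r 22.3 z 0.106 mean [ 0.4388 -0.1873  0.1046]
cap [254. 174.] 417.4 56.6 r 21.4 z 0.1125 mean [0.4205 0.057  0.1114]
plate [0.4553 0.0185] [150.4 187.8] yaw 0.64 z 0.0491
 seat [ 0.4177 -0.02  ]
 seat [ 0.4937 -0.0191]
 seat [0.4169 0.056 ]
 seat [0.4929 0.0569]
pos [0.4158 0.0564 0.2552] units [ 6.27 -0.58  0.13] yaw -90.04 t 25.1667 w 0.0853
```

{"fn": "step_arm", "kwargs": {
  "steps": [
    {"xyz":[0.57,-0.053,0],"turn":[0,0,0],"gripper":1},
    {"xyz":[0.57,-0.053,0],"turn":[0,0,0],"gripper":1},
    {"xyz":[0.57,-0.053,0],"turn":[0,0,0],"gripper":1},
    {"xyz":[0.57,-0.053,0],"turn":[0,0,0],"gripper":1},
    {"xyz":[0.57,-0.053,0],"turn":[0,0,0],"gripper":1},
    {"xyz":[0.57,-0.053,0],"turn":[0,0,0],"gripper":1},
    {"xyz":[0.57,-0.053,0],"turn":[0,0,0],"gripper":1},
    {"xyz":[0.57,-0.053,0],"turn":[0,0,0],"gripper":1},
    {"xyz":[0.57,-0.053,0],"turn":[0,0,0],"gripper":1},
    {"xyz":[0.57,-0.053,0],"turn":[0,0,0],"gripper":1},
    {"xyz":[0.57,-0.053,0],"turn":[0,0,0],"gripper":1}
  ]
}}

```text
time_s: 26.08
position: [0.4388, -0.1954, 0.2539]
tool_rot: [[-0.001, -1.0, -0.003], [-1.0, 0.001, 0.002], [-0.002, 0.003, -1.0]]
ft_force: [0.4, 0.5, -0.5]
grip_width: 0.0855
```

{"fn": "step_arm", "kwargs": {
  "steps": [
    {"xyz":[0,0,0],"turn":[0,0,-0.982],"gripper":1},
    {"xyz":[0,0,0],"turn":[0,0,-0.982],"gripper":1},
    {"xyz":[0,0,0],"turn":[0,0,-0.982],"gripper":1},
    {"xyz":[0,0,0],"turn":[0,0,-0.982],"gripper":1},
    {"xyz":[0,0,0],"turn":[0,0,-0.982],"gripper":1},
    {"xyz":[0,0,0],"turn":[0,0,-0.982],"gripper":1},
    {"xyz":[0,0,0],"turn":[0,0,-0.982],"gripper":1},
    {"xyz":[0,0,0],"turn":[0,0,-0.982],"gripper":1},
    {"xyz":[0,0,0],"turn":[0,0,-0.982],"gripper":1},
    {"xyz":[0,0,0],"turn":[0,0,-0.982],"gripper":1},
    {"xyz":[0,0,0],"turn":[0,0,-0.982],"gripper":1},
    {"xyz":[0,0,0],"turn":[0,0,-0.982],"gripper":1},
    {"xyz":[0,0,0],"turn":[0,0,-0.982],"gripper":1},
    {"xyz":[0,0,0],"turn":[0,0,-0.982],"gripper":1},
    {"xyz":[0,0,0],"turn":[0,0,-0.982],"gripper":1},
    {"xyz":[0,0,0],"turn":[0,0,-0.982],"gripper":1},
    {"xyz":[0,0,0],"turn":[0,0,-0.982],"gripper":1},
    {"xyz":[0,0,0],"turn":[0,0,-0.982],"gripper":1},
    {"xyz":[0,0,0],"turn":[0,0,-0.982],"gripper":1},
    {"xyz":[0,0,0],"turn":[0,0,-0.982],"gripper":1}
  ]
}}

```text
time_s: 27.75
position: [0.4388, -0.1942, 0.2538]
tool_rot: [[1.0, 0.003, -0.003], [0.003, -1.0, 0.002], [-0.003, -0.002, -1.0]]
ft_force: [0.1, -0.4, -0.5]
grip_width: 0.0851
```

```bash
python3 - <<'E'
from h import *
snap('wrist','w12'); o=measure('w12'); seats(o); delta([.439,-.1945,.097]); print(env.observe()['q'])
E
```

```text
cap [255. 179.] 439.5 -194.6 r 21.9 z 0.1076 mean [ 0.4393 -0.1942  0.1065]
cap [485. 209.] 724.7 -240.3 r 3.9 z 0.0609 mean [ 0.7253 -0.2405  0.0634]
plate [ 0.528  -0.0293] [25.5 42.7] yaw -0.54 z 0.0504
block [ 0.4891 -0.4094] [ 80.5 160.6] yaw -10.41 z 0.0453
 seat [ 0.4897 -0.067 ]
 seat [ 0.5657 -0.0677]
 seat [0.4904 0.009 ]
 seat [0.5664 0.0083]
pos [ 0.4388 -0.1942  0.2539] units [0.01 0.02 3.92] yaw 0.45 t 27.8 w 0.0854
[-3.80439254e+01  1.46686688e+01  8.44538389e+01  8.24405819e-04
  8.10696739e+01 -3.84987234e+01]
```

{"fn": "step_arm", "kwargs": {
  "squeeze": 35,
  "steps": [
    {"xyz":[0,0,0.56],"turn":[0,0,0],"gripper":1},
    {"xyz":[0,0,0.56],"turn":[0,0,0],"gripper":1},
    {"xyz":[0,0,0.56],"turn":[0,0,0],"gripper":1},
    {"xyz":[0,0,0.56],"turn":[0,0,0],"gripper":1},
    {"xyz":[0,0,0.56],"turn":[0,0,0],"gripper":1},
    {"xyz":[0,0,0.56],"turn":[0,0,0],"gripper":1},
    {"xyz":[0,0,0.56],"turn":[0,0,0],"gripper":1},
    {"xyz":[0,0,0],"turn":[0,0,0],"gripper":1},
    {"xyz":[0,0,0],"turn":[0,0,0],"gripper":1},
    {"xyz":[0,0,0],"turn":[0,0,0],"gripper":-1},
    {"xyz":[0,0,0],"turn":[0,0,0],"gripper":-1},
    {"xyz":[0,0,0],"turn":[0,0,0],"gripper":-1},
    {"xyz":[0,0,0],"turn":[0,0,0],"gripper":-1},
    {"xyz":[0,0,0],"turn":[0,0,0],"gripper":-1},
    {"xyz":[0,0,0],"turn":[0,0,0],"gripper":-1},
    {"xyz":[0,0,0],"turn":[0,0,0],"gripper":-1}
  ]
}}

```text
time_s: 29.13
position: [0.4397, -0.1948, 0.0998]
tool_rot: [[1.0, -0.0, 0.002], [-0.0, -1.0, -0.001], [0.002, 0.001, -1.0]]
ft_force: [-0.3, -0.3, 6.3]
grip_width: 0.0433
```

{"fn": "step_arm", "kwargs": {
  "steps": [
    {"xyz":[0,0,-0.3],"turn":[0,0,0],"gripper":-1},
    {"xyz":[0,0,-0.5],"turn":[0,0,0],"gripper":-1},
    {"xyz":[0,0,-0.6],"turn":[0,0,0],"gripper":-1},
    {"xyz":[0,0,-0.6],"turn":[0,0,0],"gripper":-1},
    {"xyz":[0,0,-0.6],"turn":[0,0,0],"gripper":-1},
    {"xyz":[0,0,-0.6],"turn":[0,0,0],"gripper":-1},
    {"xyz":[0,0,-0.6],"turn":[0,0,0],"gripper":-1},
    {"xyz":[0,0,-0.5],"turn":[0,0,0],"gripper":-1},
    {"xyz":[0,0,0],"turn":[0,0,0],"gripper":-1}
  ]
}}

```text
time_s: 29.88
position: [0.4401, -0.195, 0.2748]
tool_rot: [[1.0, -0.0, 0.006], [-0.0, -1.0, -0.005], [0.006, 0.005, -1.0]]
ft_force: [-1.2, -1.7, -0.1]
grip_width: 0.0432
```

```bash
python3 - <<'E'
from h import *
snap('wrist','w13'); o=measure('w13'); seats(o); snap('scene','c13'); measure('c13'); delta([.4178,-.02,.27])
cv2.imwrite('pics/w13c.png',load('w13')[0][:,:,::-1])
E
```

```text
plate [ 0.4552 -0.0281] [30.  53.8] yaw 1.4 z 0.0484
block [ 0.4895 -0.4232] [44.9 71.7] yaw -75.59 z 0.0423
 seat [ 0.4181 -0.067 ]
 seat [ 0.4941 -0.0652]
 seat [0.4163 0.0089]
 seat [0.4923 0.0108]
cap [235. 188.] 491.6 50.9 r 23.1 z 0.1128 mean [0.4857 0.0468 0.1102]
cap [219. 195.] 419.2 51.7 r 23.8 z 0.113 mean [0.4134 0.0477 0.1105]
plate [0.4584 0.0129] [150.7 193.7] yaw -0.3 z 0.0494
block [ 0.4891 -0.4105] [ 83.4 164.5] yaw -11.27 z 0.0444
pos [ 0.4391 -0.1943  0.2708] units [-0.54 -4.36  0.02] yaw -0.03 t 29.9833 w 0.0433
```

View pics/w13c.png

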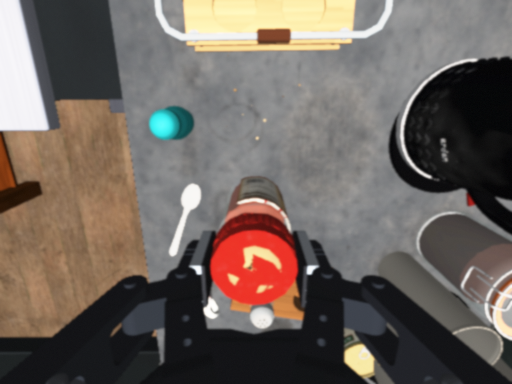

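Jar in hand. The scene view hints that the caddy moved a few mm, so I'll hover and re-measure.

{"fn": "step_arm", "kwargs": {
  "steps": [
    {"xyz":[-0.06,-0.5,0],"turn":[0,0,0],"gripper":-1},
    {"xyz":[-0.06,-0.5,0],"turn":[0,0,0],"gripper":-1},
    {"xyz":[-0.06,-0.5,0],"turn":[0,0,0],"gripper":-1},
    {"xyz":[-0.06,-0.5,0],"turn":[0,0,0],"gripper":-1},
    {"xyz":[-0.06,-0.5,0],"turn":[0,0,0],"gripper":-1},
    {"xyz":[-0.06,-0.5,0],"turn":[0,0,0],"gripper":-1},
    {"xyz":[-0.06,-0.5,0],"turn":[0,0,0],"gripper":-1},
    {"xyz":[-0.06,-0.5,0],"turn":[0,0,0],"gripper":-1},
    {"xyz":[-0.06,-0.4,0],"turn":[0,0,0],"gripper":-1},
    {"xyz":[0,0,0],"turn":[0,0,0],"gripper":-1},
    {"xyz":[0,0,0],"turn":[0,0,0],"gripper":-1}
  ]
}}

```text
time_s: 30.9
position: [0.4173, -0.0181, 0.2698]
tool_rot: [[1.0, 0.001, -0.002], [0.001, -1.0, 0.0], [-0.002, -0.0, -1.0]]
ft_force: [1.0, -0.4, -0.1]
grip_width: 0.0433
```

```bash
python3 - <<'E'
from h import *
snap('wrist','w14'); o=measure('w14'); seats(o); delta([.4178,-.02,.106])
im,P=cloud('w14'); p=np.array(env.observe()['position']); z=P[...,2]; m=(abs(P[...,0]-p[0])<.04)&(abs(P[...,1]-p[1])<.04)
for dz in(-.09,-.08,-.07,-.05,-.03):
    q=P[m&(abs(z-p[2]-dz)<.005)]; print(dz,len(q), 'ymax',np.percentile(q[:,1],97).round(4),'x',np.percentile(q[:,0],[2,98]).round(4)) if len(q)>10 else None
q=P[(abs(z-.05)<.005)&(P[...,0]<.65)&(P[...,0]>.3)&(P[...,1]<.13)&(P[...,1]>-.1)]
print(np.percentile(q,[1,99],axis=0).round(4))
E
```

```text
cap [256. 103.] 417.6 55.9 r 20.8 z 0.114 mean [0.4185 0.0568 0.113 ]
cap [327. 103.] 491.3 56.1 r 21.4 z 0.1137 mean [0.4889 0.0571 0.1125]
plate [0.457  0.0173] [150.4 188.1] yaw 0.35 z 0.0506
 seat [ 0.4193 -0.021 ]
 seat [ 0.4953 -0.0205]
 seat [0.4188 0.055 ]
 seat [0.4948 0.0555]
pos [ 0.4176 -0.0187  0.27  ] units [0.01 0.03 4.1 ] yaw -0.0 t 30.95 w 0.0435
-0.09 129 ymax 0.0035 x [0.3983 0.4366]
-0.08 166 ymax 0.0037 x [0.3981 0.4377]
-0.07 194 ymax 0.0039 x [0.3979 0.4371]
-0.05 257 ymax 0.0041 x [0.3983 0.4371]
-0.03 435 ymax 0.0042 x [0.3983 0.4374]
[[ 0.3638 -0.0555  0.0487]
 [ 0.5495  0.0915  0.0535]]
```

{"fn": "step_arm", "kwargs": {
  "steps": [
    {"xyz":[0.01,0.06,0.3],"turn":[0,0,0],"gripper":-1},
    {"xyz":[0,0,0.5],"turn":[0,0,0],"gripper":-1},
    {"xyz":[0,0,0.6],"turn":[0,0,0],"gripper":-1},
    {"xyz":[0,0,0.6],"turn":[0,0,0],"gripper":-1},
    {"xyz":[0,0,0.5],"turn":[0,0,0],"gripper":-1},
    {"xyz":[0,0,0.3],"turn":[0,0,0],"gripper":-1},
    {"xyz":[0,0,0.1],"turn":[0,0,0],"gripper":-1},
    {"xyz":[0,0,0.1],"turn":[0,0,0],"gripper":-1},
    {"xyz":[0,0,0.1],"turn":[0,0,0],"gripper":-1},
    {"xyz":[0,0,0.1],"turn":[0,0,0],"gripper":-1},
    {"xyz":[0,0,0.1],"turn":[0,0,0],"gripper":-1},
    {"xyz":[0,0,0],"turn":[0,0,0],"gripper":-1}
  ]
}}

```text
time_s: 31.95
position: [0.418, -0.0209, 0.1384]
tool_rot: [[1.0, -0.0, -0.0], [-0.0, -1.0, 0.0], [-0.0, -0.0, -1.0]]
ft_force: [-0.8, -0.3, -1.0]
grip_width: 0.0433
```

{"fn": "step_arm", "kwargs": {
  "steps": [
    {"xyz":[0,0,0.12],"turn":[0,0,0],"gripper":-1},
    {"xyz":[0,0,0.12],"turn":[0,0,0],"gripper":-1},
    {"xyz":[0,0,0.12],"turn":[0,0,0],"gripper":-1},
    {"xyz":[0,0,0.12],"turn":[0,0,0],"gripper":-1},
    {"xyz":[0,0,0.12],"turn":[0,0,0],"gripper":-1},
    {"xyz":[0,0,0.12],"turn":[0,0,0],"gripper":-1},
    {"xyz":[0,0,0],"turn":[0,0,0],"gripper":-1},
    {"xyz":[0,0,0],"turn":[0,0,0],"gripper":0.4},
    {"xyz":[0,0,0],"turn":[0,0,0],"gripper":0.4},
    {"xyz":[0,0,0],"turn":[0,0,0],"gripper":0.4},
    {"xyz":[0,0,0],"turn":[0,0,0],"gripper":0.4},
    {"xyz":[0,0,-0.3],"turn":[0,0,0],"gripper":0.4},
    {"xyz":[0,0,-0.6],"turn":[0,0,0],"gripper":0.4},
    {"xyz":[0,0,-0.7],"turn":[0,0,0],"gripper":0.4},
    {"xyz":[0,0,-0.7],"turn":[0,0,0],"gripper":0.4},
    {"xyz":[0,0,-0.7],"turn":[0,0,0],"gripper":0.4},
    {"xyz":[0,0,-0.7],"turn":[0,0,0],"gripper":0.4},
    {"xyz":[0,0,-0.7],"turn":[0,0,0],"gripper":0.4},
    {"xyz":[0,0,-0.7],"turn":[0,0,0],"gripper":0.4},
    {"xyz":[0,0,0],"turn":[0,0,0],"gripper":0.4}
  ]
}}

```text
time_s: 33.62
position: [0.4193, -0.0212, 0.3189]
tool_rot: [[1.0, -0.0, 0.009], [-0.0, -1.0, -0.003], [0.009, 0.003, -1.0]]
ft_force: [0.6, 0.6, 0.8]
grip_width: 0.0597
```

```bash
python3 - <<'E'
from h import *
delta([.4,0,.3]); snap('wrist','w15'); o=measure('w15'); seats(o); snap('side','s15')
cv2.imwrite('pics/w15c.png',cv2.resize(np.hstack([load('w15')[0],load('s15')[0]]),(800,300))[:,:,::-1])
E
```

```text
pos [ 0.4193 -0.0212  0.3189] units [-0.49 -0.53  0.47] yaw -0.01 t 33.6167 w 0.0597
cap [252.  99.] 415.7 56.9 r 20.7 z 0.1114 mean [0.4169 0.0579 0.1103]
cap [313.  99.] 489.4 57.4 r 21.3 z 0.1107 mean [0.4869 0.058  0.1095]
cap [252. 164.] 416.6 -20.1 r 21.9 z 0.111 mean [ 0.4165 -0.0196  0.1099]
plate [0.455  0.0187] [150.1 188.1] yaw 0.46 z 0.0476
 seat [ 0.4173 -0.0196]
 seat [ 0.4933 -0.019 ]
 seat [0.4167 0.0564]
 seat [0.4927 0.057 ]
```

View pics/w15c.png

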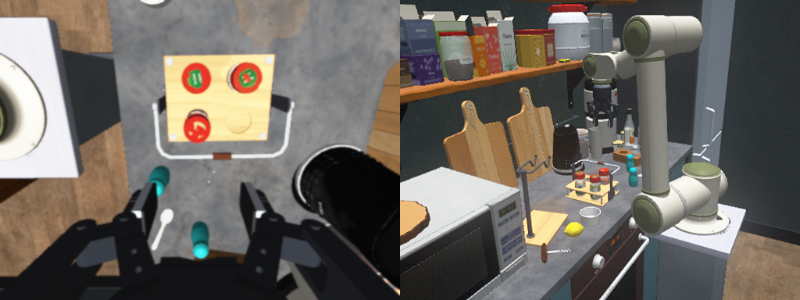

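All three jars are in their holes (tops ~111 mm). Now I'll measure the hook stand and bail from above.

{"fn": "step_arm", "kwargs": {
  "steps": [
    {"xyz":[0.08,-0.55,-0.2],"turn":[0,0,0],"gripper":0.4},
    {"xyz":[0.08,-0.55,-0.2],"turn":[0,0,0],"gripper":0.4},
    {"xyz":[0.08,-0.55,-0.2],"turn":[0,0,0],"gripper":0.4},
    {"xyz":[0.08,-0.55,-0.2],"turn":[0,0,0],"gripper":0.4},
    {"xyz":[0.08,-0.55,-0.2],"turn":[0,0,0],"gripper":0.4},
    {"xyz":[0.08,-0.55,-0.2],"turn":[0,0,0],"gripper":0.4},
    {"xyz":[0.08,-0.55,-0.2],"turn":[0,0,0],"gripper":0.4},
    {"xyz":[0.08,-0.55,-0.2],"turn":[0,0,0],"gripper":0.4},
    {"xyz":[0.08,-0.55,-0.2],"turn":[0,0,0],"gripper":0.4},
    {"xyz":[0.08,-0.55,-0.2],"turn":[0,0,0],"gripper":0.4},
    {"xyz":[0,0,0],"turn":[0,0,0],"gripper":0.4},
    {"xyz":[0,0,0],"turn":[0,0,0],"gripper":0.4}
  ]
}}

```text
time_s: 34.72
position: [0.4501, 0.1997, 0.3925]
tool_rot: [[1.0, 0.001, -0.002], [0.001, -1.0, -0.001], [-0.002, 0.001, -1.0]]
ft_force: [0.7, -1.2, -0.4]
grip_width: 0.0599
```

```bash
python3 - <<'E'
from h import *
delta([.4,0,.3]); snap('wrist','w16'); o=measure('w16'); snap('side','s16')
im,P=cloud('w16'); z=P[...,2]; hsv=cv2.cvtColor(im,cv2.COLOR_RGB2HSV)
m=(hsv[...,0]>5)&(hsv[...,0]<28)&(hsv[...,1]>60)&(abs(z-.012)<.006)&(P[...,1]>.2)&(P[...,0]>.25)
m=big(cv2.morphologyEx(m.astype(np.uint8),cv2.MORPH_OPEN,np.ones((3,3))))
if m.sum(): print('foot',rect(P[m][:,:2],0),z[m].mean())
m=(z>.22)&(z<.29)&(P[...,1]>.2)&(P[...,0]>.3)&(P[...,0]<.75); k,l,st,c=cv2.connectedComponentsWithStats(m.astype(np.uint8))
for i in range(1,k):
    if st[i,4]>15: q=P[l==i]; print(c[i].round(),st[i],q.min(0).round(3),q.max(0).round(3))
cv2.imwrite('pics/w16c.png',load('w16')[0][:,:,::-1])
E
```

```text
pos [0.4501 0.1997 0.3925] units [-1.25  4.99  2.32] yaw 0.08 t 34.7167 w 0.0599
cap [236. 237.] 416.5 55.9 r 22.0 z 0.1138 mean [0.4184 0.0602 0.1123]
cap [279. 234.] 491.0 58.1 r 20.7 z 0.1136 mean [0.4897 0.0642 0.1119]
cap [236. 276.] 416.5 -21.1 r 22.4 z 0.1136 mean [ 0.4175 -0.019   0.1123]
plate [0.4563 0.0175] [151.2 189.4] yaw 0.44 z 0.0504
foot (array([0.52609686, 0.33928311]), [76.41016387939453, 188.26805114746094], np.float32(-75.816414)) 0.012395560594762406
[276.  63.] [ 259    0   36  130 1067] [0.453 0.252 0.229] [0.486 0.355 0.262]
[337.  57.] [ 327    0   26  115 1006] [0.508 0.266 0.229] [0.538 0.355 0.262]
```

View pics/w16c.png

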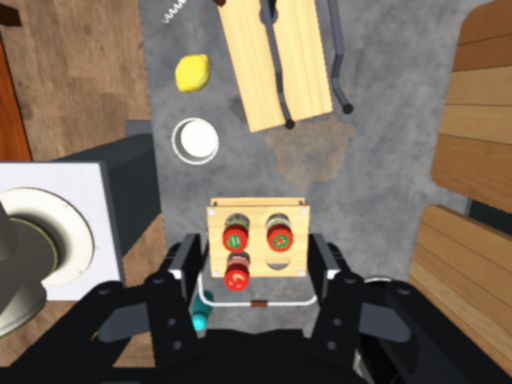

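```bash
python3 - <<'E'
from h import *
im,P=cloud('w16'); z=P[...,2]
m=(z>.22)&(z<.29)&(P[...,1]>.2)&(P[...,0]>.3)&(P[...,0]<.75); k,l,st,c=cv2.connectedComponentsWithStats(m.astype(np.uint8))
idx=[i for i in range(1,k) if st[i,4]>500]; A,B=[P[l==i] for i in idx]
# direction of each prong in xy
for q in(A,B):
    vx,vy,x0,y0=cv2.fitLine((q[:,:2]).astype(np.float32),cv2.DIST_HUBER,0,.01,.01).ravel(); print('dir yaw(y axis)',np.degrees(np.arctan2(vy,vx))%180-90)
th=14.5
for th in(14.,15.):
  R=Rm(th)
  for q in(A,B):
    s=q[:,:2]@R; print('th',th,'x mean',s[:,0].mean().round(4),'tip y',s[:,1].min().round(4))
    for y0 in np.arange(s[:,1].min(),s[:,1].max(),.006):
        w=(s[:,1]>=y0)&(s[:,1]<y0+.006)
        if w.sum()>5 and th==14.: print('   ',round(y0+.003,4),'ztop',np.percentile(q[w,2],85).round(4),'x',np.median(s[w,0]).round(4))
E
```

```text
dir yaw(y axis) 14.525963
dir yaw(y axis) 14.437126
th 14.0 x mean 0.5288 tip y 0.1278
    0.1308 ztop 0.2598 x 0.5294
    0.1368 ztop 0.2588 x 0.5291
    0.1428 ztop 0.2488 x 0.529
    0.1488 ztop 0.2405 x 0.5289
    0.1548 ztop 0.2328 x 0.5292
    0.1608 ztop 0.2341 x 0.529
    0.1668 ztop 0.2432 x 0.5286
    0.1728 ztop 0.252 x 0.529
    0.1788 ztop 0.2596 x 0.5286
    0.1848 ztop 0.2602 x 0.5289
    0.1908 ztop 0.2605 x 0.5287
    0.1968 ztop 0.2601 x 0.5288
    0.2028 ztop 0.2603 x 0.5286
    0.2088 ztop 0.26 x 0.5286
    0.2148 ztop 0.2604 x 0.5285
    0.2208 ztop 0.2605 x 0.5284
    0.2268 ztop 0.2603 x 0.5283
    0.2328 ztop 0.2602 x 0.5277
th 14.0 x mean 0.5822 tip y 0.1285
    0.1315 ztop 0.2595 x 0.5825
    0.1375 ztop 0.2581 x 0.5821
    0.1435 ztop 0.2481 x 0.5821
    0.1495 ztop 0.2396 x 0.5823
    0.1555 ztop 0.2328 x 0.5825
    0.1615 ztop 0.2343 x 0.5823
    0.1675 ztop 0.2435 x 0.5817
    0.1735 ztop 0.2531 x 0.5816
    0.1795 ztop 0.2598 x 0.5819
    0.1855 ztop 0.2605 x 0.5821
    0.1915 ztop 0.2601 x 0.582
    0.1975 ztop 0.2602 x 0.5819
    0.2035 ztop 0.2603 x 0.5819
    0.2095 ztop 0.2601 x 0.582
    0.2155 ztop 0.2599 x 0.5819
    0.2215 ztop 0.2601 x 0.581
th 15.0 x mean 0.5319 tip y 0.1186
th 15.0 x mean 0.5852 tip y 0.1183
```

Hook seat comes to about (0.501, 0.288), stand yaw ≈14.4°. Next, move over the bail grip and turn the tool back.

{"fn": "step_arm", "kwargs": {
  "steps": [
    {"xyz":[0.02,0.595,0.2],"turn":[0,0,0],"gripper":-0.4},
    {"xyz":[0.02,0.595,0.2],"turn":[0,0,0],"gripper":-0.4},
    {"xyz":[0.02,0.595,0.2],"turn":[0,0,0],"gripper":-0.4},
    {"xyz":[0.02,0.595,0.2],"turn":[0,0,0],"gripper":-0.4},
    {"xyz":[0.02,0.595,0.2],"turn":[0,0,0],"gripper":-0.4},
    {"xyz":[0.02,0.595,0.2],"turn":[0,0,0],"gripper":-0.4},
    {"xyz":[0.02,0.595,0.2],"turn":[0,0,0],"gripper":-0.4},
    {"xyz":[0.02,0.595,0.2],"turn":[0,0,0],"gripper":-0.4},
    {"xyz":[0.02,0.595,0.2],"turn":[0,0,0],"gripper":-0.4},
    {"xyz":[0.02,0.595,0.2],"turn":[0,0,0],"gripper":-0.4},
    {"xyz":[0.02,0.595,0.2],"turn":[0,0,0],"gripper":-0.4}
  ]
}}

```text
time_s: 35.73
position: [0.458, -0.0646, 0.305]
tool_rot: [[1.0, -0.002, -0.001], [-0.002, -1.0, 0.0], [-0.001, -0.0, -1.0]]
ft_force: [1.0, -0.7, -0.3]
grip_width: 0.0259
```

{"fn": "step_arm", "kwargs": {
  "steps": [
    {"xyz":[0,0,0],"turn":[0,0,0.977],"gripper":-0.4},
    {"xyz":[0,0,0],"turn":[0,0,0.977],"gripper":-0.4},
    {"xyz":[0,0,0],"turn":[0,0,0.977],"gripper":-0.4},
    {"xyz":[0,0,0],"turn":[0,0,0.977],"gripper":-0.4},
    {"xyz":[0,0,0],"turn":[0,0,0.977],"gripper":-0.4},
    {"xyz":[0,0,0],"turn":[0,0,0.977],"gripper":-0.4},
    {"xyz":[0,0,0],"turn":[0,0,0.977],"gripper":-0.4},
    {"xyz":[0,0,0],"turn":[0,0,0.977],"gripper":-0.4},
    {"xyz":[0,0,0],"turn":[0,0,0.977],"gripper":-0.4},
    {"xyz":[0,0,0],"turn":[0,0,0.977],"gripper":-0.4},
    {"xyz":[0,0,0],"turn":[0,0,0.977],"gripper":-0.4},
    {"xyz":[0,0,0],"turn":[0,0,0.977],"gripper":-0.4},
    {"xyz":[0,0,0],"turn":[0,0,0.977],"gripper":-0.4},
    {"xyz":[0,0,0],"turn":[0,0,0.977],"gripper":-0.4},
    {"xyz":[0,0,0],"turn":[0,0,0.977],"gripper":-0.4},
    {"xyz":[0,0,0],"turn":[0,0,0.977],"gripper":-0.4},
    {"xyz":[0,0,0],"turn":[0,0,0.977],"gripper":-0.4},
    {"xyz":[0,0,0],"turn":[0,0,0.977],"gripper":-0.4},
    {"xyz":[0,0,0],"turn":[0,0,0.977],"gripper":-0.4},
    {"xyz":[0,0,0],"turn":[0,0,0.977],"gripper":-0.4}
  ]
}}

```text
time_s: 37.4
position: [0.4581, -0.0634, 0.3053]
tool_rot: [[0.002, -1.0, -0.001], [-1.0, -0.002, 0.0], [-0.0, 0.001, -1.0]]
ft_force: [0.6, 0.1, -0.1]
grip_width: 0.0257
```

```bash
cat >> h.py <<'E'
def sleeve(f,zlo=.105,zhi=.14):
    im,P=cloud(f); hsv=cv2.cvtColor(im,cv2.COLOR_RGB2HSV); z=P[...,2]
    m=(hsv[...,0]<15)&(hsv[...,1]>90)&(hsv[...,2]<150)&(z>zlo)&(z<zhi)&(P[...,0]>.3)
    m=big(m); q=P[m]; print('sleeve',len(q),q.mean(0).round(4),np.percentile(q,[3,97],axis=0).round(4))
    m=(hsv[...,1]<60)&(z>zlo)&(z<zhi)&(abs(P[...,1]-q[:,1].mean())<.015)&(abs(P[...,0]-q[:,0].mean())<.08)
    w=P[m]
    if len(w)>20: print('bar fit',len(w),np.polyfit(w[:,0]-q[:,0].mean(),w[:,1],1).round(4))
E
python3 - <<'E'
from h import *
snap('wrist','w17'); o=measure('w17'); seats(o); sleeve('w17'); delta([.46,-.0625,.12]); print(env.observe()['tool_rot'])
E
```

```text
cap [153. 137.] 493.3 56.6 r 22.2 z 0.1136 mean [0.4949 0.0544 0.1123]
cap [221. 196.] 419.8 -20.9 r 21.0 z 0.1137 mean [ 0.4211 -0.0221  0.1126]
cap [159. 196.] 418.2 56.2 r 22.4 z 0.1139 mean [0.4218 0.0553 0.1125]
plate [0.4569 0.0186] [150.2 188.3] yaw 0.46 z 0.0506
block [ 0.4867 -0.4091] [ 81.2 159.8] yaw -11.13 z 0.0452
 seat [ 0.4193 -0.0197]
 seat [ 0.4952 -0.0191]
 seat [0.4186 0.0563]
 seat [0.4946 0.0569]
sleeve 197 [ 0.4588 -0.0622  0.1258] [[ 0.4456 -0.0665  0.1234]
 [ 0.4712 -0.0574  0.1276]]
bar fit 575 [ 0.006  -0.0615]
pos [ 0.4581 -0.0634  0.3053] units [-0.02 -0.05  4.63] yaw -90.15 t 37.45 w 0.0259
[[-2.63856230e-03 -9.99995785e-01 -1.21187944e-03]
 [-9.99996468e-01  2.63817422e-03  3.21719147e-04]
 [-3.18520642e-04  1.21272404e-03 -9.99999214e-01]]
```

{"fn": "step_arm", "kwargs": {
  "squeeze": 20,
  "steps": [
    {"xyz":[-0.035,-0.07,0.3],"turn":[0,0,0],"gripper":-0.4},
    {"xyz":[0,0,0.6],"turn":[0,0,0],"gripper":-0.4},
    {"xyz":[0,0,0.6],"turn":[0,0,0],"gripper":-0.4},
    {"xyz":[0,0,0.6],"turn":[0,0,0],"gripper":-0.4},
    {"xyz":[0,0,0.6],"turn":[0,0,0],"gripper":-0.4},
    {"xyz":[0,0,0.6],"turn":[0,0,0],"gripper":-0.4},
    {"xyz":[0,0,0.5],"turn":[0,0,0],"gripper":-0.4},
    {"xyz":[0,0,0.4],"turn":[0,0,0],"gripper":-0.4},
    {"xyz":[0,0,0.3],"turn":[0,0,0],"gripper":-0.4},
    {"xyz":[0,0,0.13],"turn":[0,0,0],"gripper":-0.4},
    {"xyz":[0,0,0],"turn":[0,0,0],"gripper":-0.4},
    {"xyz":[0,0,0],"turn":[0,0,0],"gripper":-0.6},
    {"xyz":[0,0,0],"turn":[0,0,0],"gripper":-1},
    {"xyz":[0,0,0],"turn":[0,0,0],"gripper":-1},
    {"xyz":[0,0,0],"turn":[0,0,0],"gripper":-1},
    {"xyz":[0,0,0],"turn":[0,0,0],"gripper":-1}
  ]
}}

```text
time_s: 38.78
position: [0.4619, -0.0616, 0.1212]
tool_rot: [[0.007, -1.0, 0.001], [-1.0, -0.007, -0.001], [0.001, -0.001, -1.0]]
ft_force: [-0.5, -3.1, 1.2]
grip_width: 0.011
```

{"fn": "step_arm", "kwargs": {
  "steps": [
    {"xyz":[-0.011,0,-0.209],"turn":[0,0,0],"gripper":-1},
    {"xyz":[-0.033,0,-0.207],"turn":[0,0,0],"gripper":-1},
    {"xyz":[-0.054,0,-0.202],"turn":[0,0,0],"gripper":-1},
    {"xyz":[-0.075,0,-0.195],"turn":[0,0,0],"gripper":-1},
    {"xyz":[-0.095,0,-0.187],"turn":[0,0,0],"gripper":-1},
    {"xyz":[0,0,0],"turn":[0,0,0],"gripper":-1}
  ]
}}

```text
time_s: 39.28
position: [0.4621, -0.0501, 0.1624]
tool_rot: [[0.008, -1.0, 0.003], [-1.0, -0.008, -0.001], [0.001, -0.003, -1.0]]
ft_force: [-0.1, -2.7, -0.0]
grip_width: 0.0111
```

```bash
python3 - <<'E'
from h import *
s=env.observe(); print(s['position'],s['ft_force'],s['wrist_torque'],s['grip_width']); snap('scene','c18'); measure('c18'); snap('side','s18'); measure('s18')
E
```

```text
[ 0.46208213 -0.05005509  0.1624391 ] [-0.12028485 -2.66248519 -0.03194223] [-0.65482279  0.07799762  0.06184188] 0.011081537112635662
cap [225. 190.] 455.1 55.5 r 60.5 z 0.114 mean [0.4388 0.0517 0.1113]
cap [235. 202.] 418.9 -21.7 r 26.5 z 0.1146 mean [ 0.4157 -0.0231  0.1124]
plate [ 0.4589 -0.0017] [130.8 202.1] yaw 9.24 z 0.0508
block [ 0.4893 -0.4116] [ 80.7 165.2] yaw -10.7 z 0.0443
cap [255. 224.] 413.6 20.0 r 64.1 z 0.1126 mean [0.4107 0.0205 0.1102]
cap [229. 225.] 487.5 59.2 r 23.5 z 0.1113 mean [0.4829 0.0683 0.1084]
plate [0.4531 0.0215] [158.4 191.7] yaw -1.24 z 0.0489
```

{"fn": "step_arm", "kwargs": {
  "steps": [
    {"xyz":[-0.114,0,-0.176],"turn":[0,0,0],"gripper":-1},
    {"xyz":[-0.132,0,-0.163],"turn":[0,0,0],"gripper":-1},
    {"xyz":[-0.148,0,-0.148],"turn":[0,0,0],"gripper":-1},
    {"xyz":[-0.163,0,-0.132],"turn":[0,0,0],"gripper":-1},
    {"xyz":[-0.176,0,-0.114],"turn":[0,0,0],"gripper":-1},
    {"xyz":[-0.187,0,-0.095],"turn":[0,0,0],"gripper":-1},
    {"xyz":[-0.195,0,-0.075],"turn":[0,0,0],"gripper":-1},
    {"xyz":[-0.202,0,-0.054],"turn":[0,0,0],"gripper":-1},
    {"xyz":[-0.207,0,-0.033],"turn":[0,0,0],"gripper":-1},
    {"xyz":[-0.209,0,-0.011],"turn":[0,0,0],"gripper":-1},
    {"xyz":[0,0,0],"turn":[0,0,0],"gripper":-1},
    {"xyz":[0,0,0],"turn":[0,0,0],"gripper":-1},
    {"xyz":[0,0,0],"turn":[0,0,0],"gripper":-1}
  ]
}}

```text
time_s: 40.47
position: [0.4611, 0.0189, 0.2005]
tool_rot: [[0.007, -1.0, -0.0], [-1.0, -0.007, 0.0], [-0.0, 0.0, -1.0]]
ft_force: [-1.3, -1.9, 2.4]
grip_width: 0.0107
```

```bash
python3 - <<'E'
from h import *
s=env.observe(); print(s['position'],s['ft_force'],s['wrist_torque'],s['grip_width']); snap('side','s19'); snap('wrist','w19');o=measure('w19'); seats(o); snap('scene','c19')
cv2.imwrite('pics/c19x.png',np.hstack([cv2.resize(load('c19')[0][130:280,150:350],(400,300)),cv2.resize(load('s19')[0][150:300,150:350],(400,300))])[:,:,::-1])
E
```

```text
[0.46109279 0.0189112  0.20053881] [-1.32064633 -1.93741255  2.3592224 ] [-0.16636038  0.21796784  0.06102552] 0.010709507343102664
cap [146. 157.] 494.1 108.9 r 21.7 z 0.1238 mean [0.4952 0.0992 0.1208]
cap [157. 241.] 417.9 107.3 r 22.0 z 0.1238 mean [0.4223 0.0984 0.1207]
cap [208. 253.] 437.1 49.8 r 32.8 z 0.1471 mean [0.43   0.0538 0.1443]
plate [0.4865 0.0018] [22.4 54. ] yaw 0.75 z 0.0498
 seat [ 0.449  -0.0367]
 seat [ 0.525  -0.0357]
 seat [0.448  0.0393]
 seat [0.524  0.0403]
```

View pics/c19x.png

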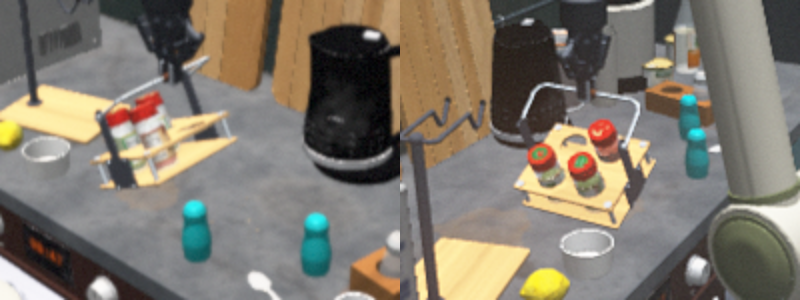

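The caddy tipped ~18° because the bail stuck in the grip (bail joint still ~34°). That's below the limit. I'll lower it back by rotating about its resting +y edge, slowly.

{"fn": "step_arm", "kwargs": {
  "steps": [
    {"xyz":[0.13,0,0.057],"turn":[0,0,0],"gripper":-1},
    {"xyz":[0.13,0,0.057],"turn":[0,0,0],"gripper":-1},
    {"xyz":[0.126,0,0.065],"turn":[0,0,0],"gripper":-1},
    {"xyz":[0.126,0,0.065],"turn":[0,0,0],"gripper":-1},
    {"xyz":[0.124,0,0.071],"turn":[0,0,0],"gripper":-1},
    {"xyz":[0.124,0,0.071],"turn":[0,0,0],"gripper":-1},
    {"xyz":[0.119,0,0.077],"turn":[0,0,0],"gripper":-1},
    {"xyz":[0.119,0,0.077],"turn":[0,0,0],"gripper":-1},
    {"xyz":[0,0,0],"turn":[0,0,0],"gripper":-1}
  ]
}}

```text
time_s: 41.37
position: [0.4615, -0.0222, 0.1786]
tool_rot: [[0.006, -1.0, -0.0], [-1.0, -0.006, -0.0], [0.0, 0.0, -1.0]]
ft_force: [-0.9, -4.1, 3.3]
grip_width: 0.0112
```

```bash
python3 - <<'E'
from h import *
s=env.observe(); print(s['position'],s['ft_force'],s['wrist_torque'],s['grip_width']); snap('wrist','w20');o=measure('w20'); seats(o)
im,P=cloud('w20'); z=P[...,2]; m=(abs(P[...,1]-.03)<.12)&(abs(P[...,0]-.46)<.12)&(z>.02)&(z<.09)&(im[...,0]>im[...,2].astype(int)+40)&(im[...,1]>120)
q=P[m]; A=np.c_[q[:,:2],np.ones(len(q))]; 
for _ in range(4):
    c=np.linalg.lstsq(A,q[:,2],rcond=None)[0]; r=abs(A@c-q[:,2]); k=r<np.percentile(r,80); A,q=A[k],q[k]
print('plane slope',c.round(3),len(q))
E
```

```text
[ 0.46145068 -0.02216369  0.17856254] [-0.90718953 -4.09271304  3.25929558] [-0.4577997   0.09898098  0.05652458] 0.011154206827419952
cap [115. 164.] 493.8 82.1 r 22.8 z 0.1215 mean [0.4956 0.078  0.1182]
cap [101. 172.] 492.7 84.7 r 6.7 z 0.1195 mean [0.492  0.0845 0.1184]
cap [128. 254.] 418.4 81.9 r 22.9 z 0.1214 mean [0.4225 0.0785 0.1181]
cap [206. 253.] 441.0 11.6 r 30.4 z 0.1344 mean [0.4326 0.0155 0.1337]
plate [0.53   0.0929] [29.1 38. ] yaw 1.5 z 0.0528
 seat [0.493  0.0539]
 seat [0.569  0.0559]
 seat [0.4911 0.1299]
 seat [0.567  0.1319]
plane slope [ 0.001 -0.21   0.071] 7491
```

{"fn": "step_arm", "kwargs": {
  "steps": [
    {"xyz":[0.115,0,0.082],"turn":[0,0,0],"gripper":-1},
    {"xyz":[0.115,0,0.082],"turn":[0,0,0],"gripper":-1},
    {"xyz":[0.11,0,0.09],"turn":[0,0,0],"gripper":-1},
    {"xyz":[0.11,0,0.09],"turn":[0,0,0],"gripper":-1},
    {"xyz":[0,0,0],"turn":[0,0,0],"gripper":-1}
  ]
}}

```text
time_s: 41.83
position: [0.4616, -0.0401, 0.1646]
tool_rot: [[0.007, -1.0, -0.0], [-1.0, -0.007, -0.0], [0.0, 0.0, -1.0]]
ft_force: [-0.8, -4.2, 2.5]
grip_width: 0.011
```

```bash
cat >> h.py <<'E'
def tilt(f):
    s=env.observe(); print(np.round(s['position'],4),np.round(s['ft_force'],1),np.round(s['wrist_torque'],2),round(s['grip_width'],4))
    im,P=cloud(f); z=P[...,2]; m=(abs(P[...,1]-.03)<.13)&(abs(P[...,0]-.46)<.12)&(z>.02)&(z<.09)&(im[...,0]>im[...,2].astype(int)+40)&(im[...,1]>120)
    q=P[m]; A=np.c_[q[:,:2],np.ones(len(q))]
    for _ in range(4):
        c=np.linalg.lstsq(A,q[:,2],rcond=None)[0]; r=abs(A@c-q[:,2]); k=r<np.percentile(r,80); A,q=A[k],q[k]
    print('plane slope',c.round(3),len(q))
E
python3 - <<'E'
from h import *
snap('wrist','w21');o=measure('w21'); seats(o); tilt('w21')
E
```

```text
cap [ 94. 169.] 493.6 70.8 r 22.7 z 0.1179 mean [0.4955 0.0675 0.1159]
cap [ 83. 176.] 492.5 71.7 r 6.0 z 0.1175 mean [0.4923 0.072  0.1166]
cap [204. 253.] 447.0 -7.0 r 29.8 z 0.1247 mean [ 0.4364 -0.0027  0.127 ]
cap [111. 265.] 417.7 70.2 r 22.7 z 0.1179 mean [0.4214 0.0681 0.116 ]
plate [0.5297 0.0744] [38.1 55. ] yaw -89.85 z 0.053
 seat [0.4916 0.1124]
 seat [0.4918 0.0364]
 seat [0.5676 0.1125]
 seat [0.5678 0.0365]
[ 0.4616 -0.0398  0.1649] [-1.2 -4.8  2. ] [-0.6   0.05  0.06] 0.0111
plane slope [ 0.    -0.096  0.06 ] 7068
```

{"fn": "step_arm", "kwargs": {
  "steps": [
    {"xyz":[0.1,0,0.08],"turn":[0,0,0],"gripper":-1},
    {"xyz":[0.1,0,0.08],"turn":[0,0,0],"gripper":-1},
    {"xyz":[0.1,0,0.085],"turn":[0,0,0],"gripper":-1},
    {"xyz":[0.07,0,0.06],"turn":[0,0,0],"gripper":-1},
    {"xyz":[0,0,0],"turn":[0,0,0],"gripper":-1}
  ]
}}

```text
time_s: 42.3
position: [0.4617, -0.0546, 0.1526]
tool_rot: [[0.007, -1.0, -0.0], [-1.0, -0.007, 0.0], [-0.0, 0.0, -1.0]]
ft_force: [0.5, -4.6, 1.6]
grip_width: 0.0112
```

```bash
python3 - <<'E'
from h import *
snap('wrist','w22');o=measure('w22'); tilt('w22')
E
```

```text
cap [ 77. 174.] 493.7 59.4 r 22.5 z 0.1139 mean [0.4956 0.0574 0.1128]
cap [ 71. 180.] 492.6 60.3 r 6.7 z 0.1143 mean [0.4921 0.0597 0.1135]
cap [201. 253.] 449.0 -20.9 r 28.9 z 0.114 mean [ 0.4368 -0.0159  0.1164]
cap [ 96. 274.] 418.9 59.0 r 22.7 z 0.114 mean [0.4216 0.0573 0.1129]
plate [0.4572 0.0241] [144.6 186.2] yaw 0.71 z 0.0509
[ 0.4617 -0.0543  0.1529] [-0.2 -4.2  3.2] [-0.58 -0.06  0.03] 0.0109
plane slope [-0.001 -0.     0.052] 7672
```

Caddy is flat again (slope 0) with the jars seated. Now I'll loosen the jaws and use them as a cage, pushing the bar up without gripping.

{"fn": "step_arm", "kwargs": {
  "steps": [
    {"xyz":[0,0,0],"turn":[0,0,0],"gripper":-0.8},
    {"xyz":[0,0,0],"turn":[0,0,0],"gripper":-0.6},
    {"xyz":[0,0,0],"turn":[0,0,0],"gripper":-0.4},
    {"xyz":[0,0,0],"turn":[0,0,0],"gripper":-0.4},
    {"xyz":[-0.06,0,0.2],"turn":[0,0,0],"gripper":-0.4},
    {"xyz":[-0.12,0,0],"turn":[0,0,0],"gripper":-0.4},
    {"xyz":[-0.07,0,0],"turn":[0,0,0],"gripper":-0.4},
    {"xyz":[-0.095,0,-0.2125],"turn":[0,0,0],"gripper":-0.4},
    {"xyz":[-0.115,0,-0.1975],"turn":[0,0,0],"gripper":-0.4},
    {"xyz":[-0.13,0,-0.185],"turn":[0,0,0],"gripper":-0.4},
    {"xyz":[-0.15,0,-0.1725],"turn":[0,0,0],"gripper":-0.4},
    {"xyz":[0,0,0],"turn":[0,0,0],"gripper":-0.4}
  ]
}}

```text
time_s: 43.35
position: [0.4618, -0.0232, 0.1776]
tool_rot: [[0.008, -1.0, 0.003], [-1.0, -0.008, -0.0], [0.0, -0.003, -1.0]]
ft_force: [0.2, -0.6, -0.6]
grip_width: 0.0259
```

```bash
python3 - <<'E'
from h import *
snap('wrist','w23');o=measure('w23'); tilt('w23'); seats(o)
im,P=cloud('w23'); z=P[...,2]
m=(z>.135)&(z<.215)&(abs(P[...,1])<.1)&(((P[...,0]>.49)&(P[...,0]<.54))); k,l,st,c=cv2.connectedComponentsWithStats(m.astype(np.uint8))
for i in range(1,k):
    if st[i,4]>15: q=P[l==i]; print(c[i].round(),st[i],q.mean(0).round(4),q.min(0).round(3),q.max(0).round(3))
E
```

```text
cap [140. 164.] 493.6 61.0 r 22.2 z 0.1127 mean [0.4959 0.059  0.1114]
cap [135. 170.] 493.0 62.1 r 6.5 z 0.1131 mean [0.4922 0.0613 0.1124]
cap [245. 249.] 436.0 -20.1 r 37.7 z 0.1131 mean [ 0.4267 -0.0165  0.117 ]
cap [149. 250.] 418.8 60.6 r 22.3 z 0.1129 mean [0.4254 0.0597 0.1116]
plate [0.4568 0.0345] [127.  187.5] yaw 0.85 z 0.0497
[ 0.4616 -0.0235  0.1768] [0.3 1.  0.3] [ 0.03  0.02 -0.  ] 0.0257
plane slope [-0.003  0.002  0.051] 6003
 seat [ 0.4193 -0.004 ]
 seat [ 0.4953 -0.0029]
 seat [0.4182 0.072 ]
 seat [0.4942 0.0731]
[267. 156.] [ 261  102   15  113 1531] [ 0.5168 -0.0285  0.1827] [ 0.49  -0.032  0.18 ] [ 0.54  -0.025  0.186]
```

The bar follows the cage: now at (-0.0285, 0.180), i.e. ~48°, caddy flat. Continue.

{"fn": "step_arm", "kwargs": {
  "steps": [
    {"xyz":[-0.16,0,-0.15],"turn":[0,0,0],"gripper":-0.4},
    {"xyz":[-0.175,0,-0.1375],"turn":[0,0,0],"gripper":-0.4},
    {"xyz":[-0.1875,0,-0.1175],"turn":[0,0,0],"gripper":-0.4},
    {"xyz":[-0.195,0,-0.0975],"turn":[0,0,0],"gripper":-0.4},
    {"xyz":[-0.2025,0,-0.0775],"turn":[0,0,0],"gripper":-0.4},
    {"xyz":[-0.205,0,-0.055],"turn":[0,0,0],"gripper":-0.4},
    {"xyz":[-0.12,0,0],"turn":[0,0,0],"gripper":-0.4},
    {"xyz":[0,0,0],"turn":[0,0,0],"gripper":-0.4},
    {"xyz":[0,0,0],"turn":[0,0,0],"gripper":-0.4}
  ]
}}

```text
time_s: 44.15
position: [0.461, 0.0258, 0.2012]
tool_rot: [[0.008, -1.0, -0.0], [-1.0, -0.008, 0.0], [-0.0, 0.0, -1.0]]
ft_force: [0.1, -0.7, 0.4]
grip_width: 0.0256
```

```bash
cat >> h.py <<'E'
def bar(f):
    im,P=cloud(f); z=P[...,2]
    for a,b in((.49,.535),(.385,.43)):
        m=(z>.135)&(z<.23)&(abs(P[...,1])<.12)&(((P[...,0]>a)&(P[...,0]<b))); k,l,st,c=cv2.connectedComponentsWithStats(m.astype(np.uint8))
        for i in range(1,k):
            if st[i,4]>15: q=P[l==i]; print('bar',c[i].round(),st[i],q.mean(0).round(4),q.min(0).round(3),q.max(0).round(3))
E
python3 - <<'E'
from h import *
snap('wrist','w24');o=measure('w24'); tilt('w24'); seats(o); bar('w24')
snap('side','s24');snap('scene','c24')
cv2.imwrite('pics/c24x.png',np.hstack([cv2.resize(load('c24')[0][130:280,150:350],(400,300)),cv2.resize(load('s24')[0][150:300,150:350],(400,300))])[:,:,::-1])
E
```

```text
cap [212. 155.] 494.4 61.1 r 21.8 z 0.1135 mean [0.4966 0.0601 0.1124]
cap [209. 162.] 493.0 61.9 r 5.9 z 0.1141 mean [0.4924 0.0617 0.1131]
cap [307. 232.] 436.3 -10.7 r 39.9 z 0.1135 mean [ 0.4278 -0.0225  0.1134]
cap [213. 233.] 438.4 57.5 r 37.2 z 0.1139 mean [0.43   0.0611 0.1168]
plate [0.4565 0.0597] [ 76.2 186.7] yaw 0.78 z 0.0505
[0.461  0.0255 0.2011] [-0.9 -0.   0.5] [-0.01  0.03 -0.02] 0.0256
plane slope [-0.003  0.     0.052] 5050
 seat [0.419  0.0212]
 seat [0.495  0.0222]
 seat [0.418  0.0972]
 seat [0.494  0.0982]
bar [265. 159.] [ 258  112   14   99 1245] [0.5142 0.0215 0.2028] [0.49  0.018 0.199] [0.535 0.025 0.205]
bar [263. 321.] [259 309  11  24 207] [0.4228 0.0204 0.2028] [0.414 0.017 0.201] [0.43  0.023 0.204]
```

View pics/c24x.png

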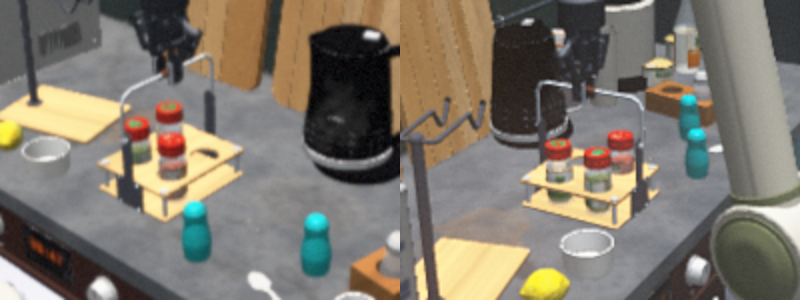

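Bail is upright (bar at y 0.021, z 0.200), caddy flat and unmoved. Centre, grip the sleeve firmly and lift gently.

{"fn": "step_arm", "kwargs": {
  "squeeze": 70,
  "steps": [
    {"xyz":[0.11,0.12,0.03],"turn":[0,0,0],"gripper":-0.4},
    {"xyz":[0,0,0],"turn":[0,0,0],"gripper":-0.4},
    {"xyz":[0,0,0],"turn":[0,0,0],"gripper":-0.7},
    {"xyz":[0,0,0],"turn":[0,0,0],"gripper":-1},
    {"xyz":[0,0,0],"turn":[0,0,0],"gripper":-1},
    {"xyz":[0,0,0],"turn":[0,0,0],"gripper":-1},
    {"xyz":[0,0,0],"turn":[0,0,0],"gripper":-1}
  ]
}}

```text
time_s: 44.88
position: [0.4562, 0.0209, 0.2002]
tool_rot: [[0.007, -1.0, -0.0], [-1.0, -0.007, -0.0], [0.0, 0.0, -1.0]]
ft_force: [-2.7, -2.0, 3.4]
grip_width: 0.0098
```

{"fn": "step_arm", "kwargs": {
  "steps": [
    {"xyz":[0,0,-0.05],"turn":[0,0,0],"gripper":-1},
    {"xyz":[0,0,-0.08],"turn":[0,0,0],"gripper":-1},
    {"xyz":[0,0,-0.1],"turn":[0,0,0],"gripper":-1},
    {"xyz":[0,0,-0.1],"turn":[0,0,0],"gripper":-1},
    {"xyz":[0,0,-0.1],"turn":[0,0,0],"gripper":-1},
    {"xyz":[0,0,0],"turn":[0,0,0],"gripper":-1}
  ]
}}

```text
time_s: 45.38
position: [0.4566, 0.021, 0.2181]
tool_rot: [[0.007, -1.0, 0.001], [-1.0, -0.007, -0.0], [0.0, -0.001, -1.0]]
ft_force: [0.2, 0.8, -6.8]
grip_width: 0.0096
```

```bash
python3 - <<'E'
from h import *
snap('wrist','w25'); tilt('w25'); bar('w25'); measure('w25')
E
```

```text
[0.4565 0.021  0.2177] [ 0.7  0.3 -6. ] [-0.02 -0.03  0.03] 0.0101
plane slope [0.002 0.003 0.067] 5634
bar [253. 150.] [ 246  101   14  101 1336] [0.5138 0.0224 0.2204] [0.49  0.019 0.217] [0.535 0.025 0.223]
bar [254. 319.] [249 303  11  31 308] [0.4204 0.0211 0.2202] [0.409 0.018 0.218] [0.43  0.024 0.222]
cap [205. 150.] 494.6 61.3 r 21.8 z 0.131 mean [0.4967 0.0602 0.1299]
cap [202. 156.] 493.8 62.4 r 6.0 z 0.1313 mean [0.493  0.0618 0.1306]
cap [300. 230.] 421.0 -17.5 r 22.2 z 0.1308 mean [ 0.4248 -0.0197  0.1297]
cap [205. 231.] 419.1 61.0 r 22.4 z 0.1311 mean [0.4254 0.0635 0.1298]
```

{"fn": "step_arm", "kwargs": {
  "steps": [
    {"xyz":[0,0,-0.1],"turn":[0,0,0],"gripper":-1},
    {"xyz":[0,0,-0.15],"turn":[0,0,0],"gripper":-1},
    {"xyz":[0,0,-0.2],"turn":[0,0,0],"gripper":-1},
    {"xyz":[0,0,-0.25],"turn":[0,0,0],"gripper":-1},
    {"xyz":[0,0,-0.3],"turn":[0,0,0],"gripper":-1},
    {"xyz":[0,0,-0.3],"turn":[0,0,0],"gripper":-1},
    {"xyz":[0,0,-0.25],"turn":[0,0,0],"gripper":-1},
    {"xyz":[0,0,-0.15],"turn":[0,0,0],"gripper":-1},
    {"xyz":[0,0,-0.1],"turn":[0,0,0],"gripper":-1},
    {"xyz":[0,0,0],"turn":[0,0,0],"gripper":-1}
  ]
}}

```text
time_s: 46.27
position: [0.4565, 0.021, 0.2901]
tool_rot: [[0.007, -1.0, 0.001], [-1.0, -0.007, -0.0], [0.0, -0.001, -1.0]]
ft_force: [-0.3, 0.9, -6.5]
grip_width: 0.01
```

{"fn": "step_arm", "kwargs": {
  "steps": [
    {"xyz":[0,0,0],"turn":[0,0,-0.1],"gripper":-1},
    {"xyz":[0,0,0],"turn":[0,0,-0.2],"gripper":-1},
    {"xyz":[0,0,0],"turn":[0,0,-0.27],"gripper":-1},
    {"xyz":[0,0,0],"turn":[0,0,-0.27],"gripper":-1},
    {"xyz":[0,0,0],"turn":[0,0,-0.27],"gripper":-1},
    {"xyz":[0,0,0],"turn":[0,0,-0.27],"gripper":-1},
    {"xyz":[0,0,0],"turn":[0,0,-0.27],"gripper":-1},
    {"xyz":[0,0,0],"turn":[0,0,-0.27],"gripper":-1},
    {"xyz":[0,0,0],"turn":[0,0,-0.27],"gripper":-1},
    {"xyz":[0,0,0],"turn":[0,0,-0.27],"gripper":-1},
    {"xyz":[0,0,0],"turn":[0,0,-0.27],"gripper":-1},
    {"xyz":[0,0,0],"turn":[0,0,-0.17],"gripper":-1},
    {"xyz":[0,0,0],"turn":[0,0,-0.09],"gripper":-1},
    {"xyz":[0,0,0],"turn":[0,0,0],"gripper":-1},
    {"xyz":[0,0,0],"turn":[0,0,0],"gripper":-1}
  ]
}}

```text
time_s: 47.52
position: [0.4563, 0.021, 0.2893]
tool_rot: [[0.244, -0.97, 0.0], [-0.97, -0.244, 0.0], [-0.0, -0.0, -1.0]]
ft_force: [0.7, -0.5, -6.3]
grip_width: 0.0101
```

```bash
python3 - <<'E'
from h import *
snap('wrist','w26'); tilt('w26'); delta([.5008,.2877,.29]); print(np.round(env.observe()['q'],1))
im,P=cloud('w26'); z=P[...,2]; x=P[...,0]; y=P[...,1]
m=(z>.275)&(z<.31)&(abs(y-.022)<.04)&((abs(x-.515)<.025)|(abs(x-.405)<.025)); q=P[m]; vx,vy,x0,y0=cv2.fitLine(q[:,:2].astype(np.float32),cv2.DIST_HUBER,0,.01,.01).ravel(); print('bar',len(q),np.degrees(np.arctan(vy/vx)),x0,y0,q[:,2].mean())
E
```

```text
[0.4563 0.021  0.2893] [-0.1 -0.  -5.7] [-0.04 -0.   -0.02] 0.01Traceback (most recent call last):
  File "<stdin>", line 2, in <module>
  File "h.py", line 65, in tilt
    c=np.linalg.lstsq(A,q[:,2],rcond=None)[0]; r=abs(A@c-q[:,2]); k=r<np.percentile(r,80); A,q=A[k],q[k]
                                                                      ~~~~~~~~~~~~~^^^^^^
    return _quantile_unchecked(
        a, q, axis, out, overwrite_input, method, keepdims, weights)
    return _ureduce(a,
                    func=_quantile_ureduce_func,
    ...<5 lines>...
                    overwrite_input=overwrite_input,
                    method=method)
    r = func(a, **kwargs)
    result = _quantile(arr,
                       quantiles=q,
    ...<2 lines>...
                       out=out,
                       weights=wgt)
    slices_having_nans = np.isnan(arr[-1, ...])
                                  ~~~^^^^^^^^^
IndexError: index -1 is out of bounds for axis 0 with size 0
```

{"fn": "step_arm", "kwargs": {
  "steps": [
    {"xyz":[-0.1,-0.043,0],"turn":[0,0,0],"gripper":-1},
    {"xyz":[-0.2,-0.086,0],"turn":[0,0,0],"gripper":-1},
    {"xyz":[-0.3,-0.128,0],"turn":[0,0,0],"gripper":-1},
    {"xyz":[-0.35,-0.15,0],"turn":[0,0,0],"gripper":-1},
    {"xyz":[-0.35,-0.15,0],"turn":[0,0,0],"gripper":-1},
    {"xyz":[-0.35,-0.15,0],"turn":[0,0,0],"gripper":-1},
    {"xyz":[-0.35,-0.15,0],"turn":[0,0,0],"gripper":-1},
    {"xyz":[-0.35,-0.15,0],"turn":[0,0,0],"gripper":-1},
    {"xyz":[-0.35,-0.15,0],"turn":[0,0,0],"gripper":-1},
    {"xyz":[-0.35,-0.15,0],"turn":[0,0,0],"gripper":-1},
    {"xyz":[-0.35,-0.15,0],"turn":[0,0,0],"gripper":-1},
    {"xyz":[-0.3,-0.128,0],"turn":[0,0,0],"gripper":-1},
    {"xyz":[-0.2,-0.086,0],"turn":[0,0,0],"gripper":-1},
    {"xyz":[-0.1,-0.043,0],"turn":[0,0,0],"gripper":-1},
    {"xyz":[0,0,0],"turn":[0,0,0],"gripper":-1},
    {"xyz":[0,0,0],"turn":[0,0,0],"gripper":-1}
  ]
}}

```text
time_s: 48.9
position: [0.4837, 0.1928, 0.2892]
tool_rot: [[0.244, -0.97, -0.0], [-0.97, -0.244, -0.0], [0.0, 0.0, -1.0]]
ft_force: [0.2, 1.1, -6.8]
grip_width: 0.0098
```

```bash
python3 - <<'E'
from h import *
delta([.4988,.2872,.29]); s=env.observe(); print(s['ft_force'],s['q']); snap('wrist','w27'); snap('side','s27')
im,P=cloud('w27'); z=P[...,2]; p=np.array(s['position']); R=np.array(s['tool_rot'])
Q=(P-p)@R  # tool frame
m=(abs(Q[...,2])<.02)&(abs(Q[...,0])<.03)&(abs(Q[...,1])<.08)&(abs(Q[...,1])>.02); q=P[m]; vx,vy,x0,y0=cv2.fitLine(q[:,:2].astype(np.float32),cv2.DIST_HUBER,0,.01,.01).ravel(); print('bar',len(q),np.degrees(np.arctan(vy/vx)),x0,y0,q[:,2].mean())
cv2.imwrite('pics/c27x.png',np.hstack([cv2.resize(load('w27')[0],(400,300)),cv2.resize(load('s27')[0][150:300,100:300],(400,300))])[:,:,::-1])
E
```

```text
pos [0.4837 0.1928 0.2892] units [-2.2  -0.94 -0.02] yaw -75.87 t 48.9 w 0.0098
[ 0.20882149  1.10177576 -6.78649274] [ 8.70052582e+00  1.73659610e+01  7.46056280e+01 -1.98482909e-02
  8.80486468e+01  8.45723308e+01]
bar 2060 14.3810005 0.51772743 0.20191449 0.29178673144227535
```

View pics/c27x.png

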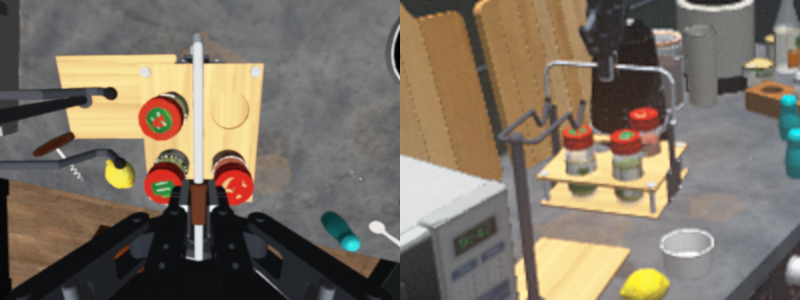

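The caddy hangs level with bar yaw 14.4° matching the stand; prong tips at (108,93) and (120,160) ahead of the bar. I'll re-measure prongs relative to the bar from this view.

```bash
python3 - <<'E'
from h import *
im,P=cloud('w27'); z=P[...,2]; s=env.observe(); p=np.array(s['position']); R=Rm(14.4)
S=P[...,:2]@R; so=p[:2]@R; print('tcp',so.round(4))
vis=(im.max(-1)<110)&(z>.222)&(z<.27)&(S[...,1]>so[1]+.03)&(P[...,0]<.7)&(P[...,0]>.35)
k,l,st,c=cv2.connectedComponentsWithStats(vis.astype(np.uint8))
for i in range(1,k):
    if st[i,4]>100:
        q=z[l==i]; t=S[l==i]; print(c[i].round(),st[i,4],'x',np.median(t[:,0]).round(4),'tip',t[:,1].min().round(4))
        for y0 in np.arange(t[:,1].min(),t[:,1].min()+.06,.006):
            w=(t[:,1]>=y0)&(t[:,1]<y0+.006)
            if w.sum()>3: print('  ',round(y0+.003-so[1],4),np.percentile(q[w],85).round(4),np.median(t[w,0]).round(4))
m=(abs(z-.2915)<.012)&(abs(S[...,1]-so[1])<.02)&(S[...,0]>so[0]+.02)&(S[...,0]<so[0]+.08); t=S[m]; print('bar dy',(np.median(t[:,1])-so[1]).round(4))
hsv=cv2.cvtColor(im,cv2.COLOR_RGB2HSV); m=(hsv[...,0]<15)&(hsv[...,1]>90)&(hsv[...,2]<150)&(abs(z-.295)<.015)&(abs(S[...,1]-so[1])<.015)&(abs(S[...,0]-so[0])<.03); t=S[m]; print('sleeve x',np.percentile(t[:,0],[2,98]).round(4)-so[0].round(4),m.sum())
E
```

```text
tcp [0.5164 0.0661]
[ 71. 119.] 1772 x 0.5851 tip 0.1246
   0.0615 0.2598 0.5854
   0.0675 0.2598 0.5861
   0.0735 0.2491 0.5859
   0.0795 0.2409 0.586
   0.0855 0.233 0.5857
   0.0915 0.2355 0.5845
   0.0975 0.2433 0.585
   0.1035 0.2524 0.5851
   0.1095 0.2595 0.5853
   0.1155 0.2602 0.5854
[ 81. 206.] 1837 x 0.5324 tip 0.1244
   0.0614 0.2596 0.5328
   0.0674 0.2587 0.5339
   0.0734 0.2479 0.534
   0.0794 0.2393 0.5337
   0.0854 0.2329 0.5321
   0.0914 0.2344 0.5317
   0.0974 0.2432 0.5321
   0.1034 0.2524 0.5323
   0.1094 0.2595 0.532
   0.1154 0.2603 0.5324
bar dy 0.0008
sleeve x [-0.0117  0.0163] 1127
```

{"fn": "step_arm", "kwargs": {
  "steps": [
    {"xyz":[-0.1,-0.046,0],"turn":[0,0,0],"gripper":-1},
    {"xyz":[-0.2,-0.092,0],"turn":[0,0,0],"gripper":-1},
    {"xyz":[-0.3,-0.139,0],"turn":[0,0,0],"gripper":-1},
    {"xyz":[-0.3,-0.139,0],"turn":[0,0,0],"gripper":-1},
    {"xyz":[-0.3,-0.139,0],"turn":[0,0,0],"gripper":-1},
    {"xyz":[-0.3,-0.139,0],"turn":[0,0,0],"gripper":-1},
    {"xyz":[-0.25,-0.115,0],"turn":[0,0,0],"gripper":-1},
    {"xyz":[-0.2,-0.092,0],"turn":[0,0,0],"gripper":-1},
    {"xyz":[-0.125,-0.058,0],"turn":[0,0,0],"gripper":-1},
    {"xyz":[-0.1,-0.046,0],"turn":[0,0,0],"gripper":-1},
    {"xyz":[0,0,0],"turn":[0,0,0],"gripper":-1},
    {"xyz":[0,0,0],"turn":[0,0,0],"gripper":-1},
    {"xyz":[0,0,0],"turn":[0,0,0],"gripper":-1}
  ]
}}

```text
time_s: 50.08
position: [0.5015, 0.2867, 0.2894]
tool_rot: [[0.243, -0.97, -0.0], [-0.97, -0.243, -0.0], [0.0, 0.0, -1.0]]
ft_force: [-0.9, -0.1, -5.1]
grip_width: 0.0097
```

```bash
python3 - <<'E'
from h import *
s=env.observe(); p=np.array(s['position']); print(p,s['ft_force']); snap('wrist','w28'); im,P=cloud('w28'); z=P[...,2]; R=Rm(14.4)
S=P[...,:2]@R-p[:2]@R
for a,b in((.015,.045),(-.045,-.015)):
    m=(z>.222)&(z<.265)&(S[...,0]>a)&(S[...,0]<b)&(abs(S[...,1])<.05)&(im.max(-1)<110)
    t=S[m];q=z[m];print(m.sum(), 'x',np.median(t[:,0]).round(4) if m.sum() else '')
    for y0 in np.arange(-.042,.042,.006):
        w=(t[:,1]>=y0)&(t[:,1]<y0+.006)
        if w.sum()>3: print('  ',round(y0+.003,4),w.sum(),np.percentile(q[w],85).round(4),np.median(t[w,0]).round(4))
E
```

```text
[0.50149396 0.28666872 0.28936331] [-0.87896929 -0.06439516 -5.05724555]
1097 x 0.0293
   -0.027 44 0.2596 0.0289
   -0.021 151 0.2596 0.0295
   -0.015 92 0.2522 0.0297
   -0.009 80 0.2432 0.0297
   -0.003 21 0.236 0.0299
   0.003 6 0.2324 0.0294
   0.009 82 0.2407 0.0293
   0.015 93 0.2495 0.0296
   0.021 128 0.2582 0.0291
   0.027 106 0.2603 0.0288
   0.033 90 0.2604 0.0292
   0.039 88 0.2603 0.0292
341 x -0.0239
   -0.027 23 0.2583 -0.0229
   0.027 25 0.2594 -0.0233
   0.033 83 0.2602 -0.0242
   0.039 89 0.2603 -0.024
```

Bar is centred over the V (within ~1 mm) with the fingers midway between the prongs. Lower.

{"fn": "step_arm", "kwargs": {
  "steps": [
    {"xyz":[-0.03,0,0.08],"turn":[0,0,0],"gripper":-1},
    {"xyz":[0,0,0.15],"turn":[0,0,0],"gripper":-1},
    {"xyz":[0,0,0.17],"turn":[0,0,0],"gripper":-1},
    {"xyz":[0,0,0.17],"turn":[0,0,0],"gripper":-1},
    {"xyz":[0,0,0.17],"turn":[0,0,0],"gripper":-1},
    {"xyz":[0,0,0.17],"turn":[0,0,0],"gripper":-1},
    {"xyz":[0,0,0.14],"turn":[0,0,0],"gripper":-1},
    {"xyz":[0,0,0.1],"turn":[0,0,0],"gripper":-1},
    {"xyz":[0,0,0.08],"turn":[0,0,0],"gripper":-1},
    {"xyz":[0,0,0.06],"turn":[0,0,0],"gripper":-1},
    {"xyz":[0,0,0],"turn":[0,0,0],"gripper":-1},
    {"xyz":[0,0,0],"turn":[0,0,0],"gripper":-1}
  ]
}}

```text
time_s: 51.13
position: [0.5013, 0.2883, 0.2378]
tool_rot: [[0.244, -0.97, 0.0], [-0.97, -0.244, 0.0], [-0.0, -0.0, -1.0]]
ft_force: [-0.0, -0.1, -5.7]
grip_width: 0.01
```

{"fn": "step_arm", "kwargs": {
  "steps": [
    {"xyz":[0,0,0.03],"turn":[0,0,0],"gripper":-1},
    {"xyz":[0,0,0.03],"turn":[0,0,0],"gripper":-1},
    {"xyz":[0,0,0.03],"turn":[0,0,0],"gripper":-1},
    {"xyz":[0,0,0],"turn":[0,0,0],"gripper":-1}
  ]
}}

```text
time_s: 51.47
position: [0.5014, 0.2883, 0.2349]
tool_rot: [[0.244, -0.97, 0.001], [-0.97, -0.244, 0.0], [-0.0, -0.001, -1.0]]
ft_force: [0.2, -0.5, 0.1]
grip_width: 0.0097
```

The weight is on the hook (force ~0). Release and retreat upward.

{"fn": "step_arm", "kwargs": {
  "steps": [
    {"xyz":[0,0,0],"turn":[0,0,0],"gripper":-0.8},
    {"xyz":[0,0,0],"turn":[0,0,0],"gripper":-0.65},
    {"xyz":[0,0,0],"turn":[0,0,0],"gripper":-0.5},
    {"xyz":[0,0,0],"turn":[0,0,0],"gripper":-0.4},
    {"xyz":[0,0,0],"turn":[0,0,0],"gripper":-0.4},
    {"xyz":[0,0,0],"turn":[0,0,0],"gripper":-0.4},
    {"xyz":[0,0,-0.1],"turn":[0,0,0],"gripper":-0.4},
    {"xyz":[0,0,-0.15],"turn":[0,0,0],"gripper":-0.4},
    {"xyz":[0,0,-0.25],"turn":[0,0,0],"gripper":-0.4},
    {"xyz":[0,0,-0.4],"turn":[0,0,0],"gripper":-0.4},
    {"xyz":[0,0,-0.6],"turn":[0,0,0],"gripper":-0.4},
    {"xyz":[0,0,-0.7],"turn":[0,0,0],"gripper":-0.4},
    {"xyz":[0,0,-0.7],"turn":[0,0,0],"gripper":-0.4},
    {"xyz":[0,0,0],"turn":[0,0,0],"gripper":-0.4},
    {"xyz":[0,0,0],"turn":[0,0,0],"gripper":-0.4},
    {"xyz":[0,0,0],"turn":[0,0,0],"gripper":-0.4},
    {"xyz":[0,0,0],"turn":[0,0,0],"gripper":-0.4},
    {"xyz":[0,0,0],"turn":[0,0,0],"gripper":-0.4},
    {"xyz":[0,0,0],"turn":[0,0,0],"gripper":-0.4},
    {"xyz":[0,0,0],"turn":[0,0,0],"gripper":-0.4}
  ]
}}

```text
time_s: 53.13
position: [0.5012, 0.2882, 0.3497]
tool_rot: [[0.244, -0.97, -0.001], [-0.97, -0.244, -0.0], [0.0, 0.001, -1.0]]
ft_force: [0.7, 1.3, -0.1]
grip_width: 0.0256
```

```bash
python3 - <<'E'
from h import *
s=env.observe(); print(s['position'],s['ft_force']); snap('wrist','w29'); snap('side','s29'); 
im,P=cloud('w29'); z=P[...,2]; hsv=cv2.cvtColor(im,cv2.COLOR_RGB2HSV)
m=(hsv[...,0]<15)&(hsv[...,1]>90)&(hsv[...,2]<150)&(z>.21)&(z<.27)&(abs(P[...,0]-.5)<.05)&(abs(P[...,1]-.288)<.05); q=P[big(m)]; print('sleeve',len(q),q.mean(0).round(4),np.percentile(q,[3,97],axis=0).round(4))
m=(abs(P[...,1]-.288)<.12)&(abs(P[...,0]-.5)<.13)&(z>.06)&(z<.11)&(im[...,0]>im[...,2].astype(int)+40)&(im[...,1]>120)
q=P[m]; A=np.c_[q[:,:2],np.ones(len(q))]
for _ in range(4):
    c=np.linalg.lstsq(A,q[:,2],rcond=None)[0]; r=abs(A@c-q[:,2]); k=r<np.percentile(r,80); A,q=A[k],q[k]
print('plate slope',c.round(3),'z at centre',(c@[.5,.288,1]).round(4),len(q)); measure('w29')
snap('scene','c29'); grey('c29',.075,.115,(.4,-.46,.56,-.36))
for f in('s0',):pass
for f in('side0','s29'):
    im,P=cloud(f);h=cv2.cvtColor(im,cv2.COLOR_RGB2HSV);m=(h[...,0]>22)&(h[...,0]<32)&(h[...,1]>170)&(P[...,2]>.01)&(P[...,2]<.1)&(P[...,1]>.2);print(f,'lemon',P[m].mean(0).round(3))
cv2.imwrite('pics/c29x.png',np.hstack([cv2.resize(load('w29')[0],(400,300)),cv2.resize(load('s29')[0][150:345,100:360],(400,300))])[:,:,::-1])
E
```

```text
[0.50119773 0.28824068 0.34967392] [ 0.66442171  1.31620872 -0.06464443]
sleeve 339 [0.5039 0.2896 0.2401] [[0.4908 0.2832 0.2378]
 [0.5161 0.2963 0.2419]]
plate slope [ 0.022 -0.083  0.098] z at centre 0.085 2760
cap [226. 132.] 530.2 333.5 r 21.2 z 0.1458 mean [0.5322 0.3316 0.1441]
cap [287. 191.] 477.3 240.9 r 21.2 z 0.1524 mean [0.4787 0.2407 0.1508]
cap [226. 190.] 456.6 316.1 r 22.1 z 0.1458 mean [0.4605 0.3165 0.1439]
plate [0.5498 0.2374] [24.9 45.4] yaw -1.44 z 0.0461
grey 137 447.7 -409.6 r 16.5 [ 0.444  -0.4121  0.0905] [ 0.4617 -0.3936  0.1008]
side0 lemon [0.338 0.327 0.039]
s29 lemon [0.338 0.327 0.039]
```

View pics/c29x.png

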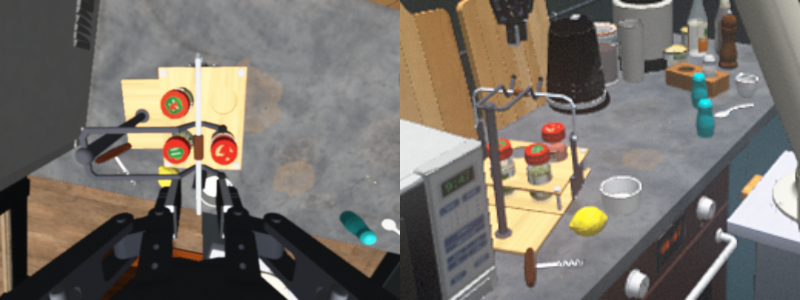

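The caddy hangs on the hook at 0.086 rad tilt, underside ~35 mm up. Let it settle, check stillness once, then hand in.

{"fn": "step_arm", "kwargs": {
  "steps": [
    {"xyz":[0,0,-0.4],"turn":[0,0,0],"gripper":-0.4},
    {"xyz":[0,0,0],"turn":[0,0,0],"gripper":-0.4},
    {"xyz":[0,0,0],"turn":[0,0,0],"gripper":-0.4},
    {"xyz":[0,0,0],"turn":[0,0,0],"gripper":-0.4},
    {"xyz":[0,0,0],"turn":[0,0,0],"gripper":-0.4},
    {"xyz":[0,0,0],"turn":[0,0,0],"gripper":-0.4},
    {"xyz":[0,0,0],"turn":[0,0,0],"gripper":-0.4},
    {"xyz":[0,0,0],"turn":[0,0,0],"gripper":-0.4},
    {"xyz":[0,0,0],"turn":[0,0,0],"gripper":-0.4},
    {"xyz":[0,0,0],"turn":[0,0,0],"gripper":-0.4}
  ]
}}

```text
time_s: 54.12
position: [0.5012, 0.2882, 0.366]
tool_rot: [[0.244, -0.97, -0.0], [-0.97, -0.244, -0.0], [0.0, 0.0, -1.0]]
ft_force: [0.4, 0.0, 0.3]
grip_width: 0.0252
```

```bash
python3 - <<'E'
from h import *
snap('wrist','w30'); measure('w30'); snap('wrist','w31'); measure('w31'); print(env.observe()['time_s'])
E
```

```text
cap [227. 130.] 529.9 333.5 r 21.1 z 0.1458 mean [0.5323 0.3321 0.1441]
cap [285. 188.] 477.2 241.1 r 21.1 z 0.1522 mean [0.4786 0.2406 0.1507]
cap [227. 186.] 456.9 316.4 r 21.8 z 0.1457 mean [0.4607 0.3164 0.1439]
plate [0.5471 0.2375] [24.6 50.6] yaw 0.11 z 0.046
cap [227. 130.] 529.9 333.3 r 21.1 z 0.1457 mean [0.5322 0.3318 0.144 ]
cap [285. 188.] 477.4 241.2 r 21.1 z 0.1522 mean [0.4787 0.2406 0.1507]
cap [227. 186.] 456.9 316.5 r 21.8 z 0.1457 mean [0.4605 0.3165 0.1439]
plate [0.5485 0.2376] [24.5 46.5] yaw 0.31 z 0.0459
54.2167
```

Caps moved less than 0.5 mm over a second, so it is still.

```bash
python3 -c "
from rig import order; print(order.close_job())"
```

```text
the job is handed in; nothing more can be done
None
```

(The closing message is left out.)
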